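# Swap plugs for probes in the dry-block heater, close the tub, switch on

### The arm

A 7-joint arm with a two-finger parallel gripper is mounted at the origin on the work surface. World frame = base frame: x ahead of the robot, y to its left, z up, the work surface at z = 0. Lengths are in m, angles in rad, forces in N, time in s.
With the tool pointing down it reaches from about 0.4 to 0.85 m from the base axis. Payload 10.4 kg.
Tool frame: the origin (TCP) lies at the very end of the fingers, on their centre line; the grasp point (between the pads) lies bot.grip_point_offset behind it (bot.grip_point_offset is the distance from the TCP to the grasp point, in m); z points along the fingers, y is the line along which they close (so a half turn about z gives the same grasp; the last joint's range is limited). The gripper opens to 87 mm and grips with 3 to 60 N. Pads are 19 mm wide; open, the fingers measure 117 mm over their backs; the gripper's body (75 mm by 190 mm) begins 51 mm behind the grasp point.
Start: joints at [-1.303, 0.332, -0.065, 1.46, 0.022, 1.35, -0.088], TCP at [0.179, 0.599, 0.188] pointing down, gripper open.
Joint ranges: [-2.6, 2.6], [-0.5, 2.12], [-1.47, 1.34], [0.16, 2.42], [-1.27, 4.41], [0.06, 2.06], [-2.6, 2.6]. Speed limits (rad/s): [2.22, 2.22, 2.79, 2.79, 3.14, 3.14, 3.14].

### API

Orientations are given as a 3x3 rotation matrix whose columns are the frame's x, y, z axes.
In Python, from workcell import bot, capture, camera_params gives the robot as it stands.
- The arm moves only by the shell command python3 -m handwheel 'ROWS' [FORCE]. ROWS is JSON, a list of rows, each a list of 7 numbers: the shift along the tool's x, y, z in mm, then the turn, a rotation vector about the tool's x, y, z in degrees, then the closure, from 0 (fully open) to 1 (shut). A call has 1 to 20 rows; each row shifts and turns the commanded pose from where the row before left it, along the tool's axes as they then stand; what a row does not reach is not made up. A row lasts 1/8 s, in which the tool goes at most 62.5 mm and 10.7 degrees, less where a joint would pass 70% of its speed; a pose out of reach is approached as far as the arm can. A call is refused whole if a number of a shift passes 62.5 or a number of a turn 10.7, either way. A call with a gripper value outside its range is refused whole. The fingers move at their own pace and stop on an object; FORCE is the grip in N (left out, the last holds). Time passes only in rows, so rows that do not move let the fingers close. It gives the time, the measured TCP pose, the force, the opening and the grip force at its end, in the units of the state.
- bot.sense(): the state, without advancing time (a new reading comes with each control period).
- capture(name): name is "scene" or "side" or "wrist"; returns (picture, depth): 480x640x3 uint8, red, green, blue; 480x640 float32, m along the optical axis (not along the pixel's ray), 0 where there is no reading.
- camera_params(name): a dict with "fx", "fy", "cx", "cy" (pixels), "pose" (4x4, takes a point from camera to world coordinates). Camera axes: x right, y down, z forward; pixel columns grow to the right and rows downward; lengths in m; the calibration is good to about 2 mm. The wrist camera is an equidistant fisheye: a pixel r from the principal point sees the ray r / f radians off the axis. A picture is of the moment at which its call begins: read the wrist's pose just before it. camera_params takes no time and is no camera call; for the wrist camera it gives the pose at the moment of the call.
- bot.finish_job(): hands the job in; it is judged then, once.
The state is a dict: "time": time; "joints": joint angles; "joint_velocities": joint speeds; "joint_efforts": joint torques, N m; "position": TCP position; "ee_rot": TCP orientation; "contact_force": force on the tool from outside, world axes, zero at the start; "wrist_torque": the same for the moment, N m; "width": opening from 0.0 (shut) to 1.0 (fully open); "grasp_force": force on a finger pad.
Only numpy, scipy, OpenCV 4.12 (cv2) and the standard library are available. Lean on these libraries where they do the work, as an engineer would, in place of code of your own. Each camera call takes 0.05 s, during which the arm holds its last target. There are 200 camera calls.

### The job

Get the dry-block heater ready for its calibration run: take every temperature probe out of the round storage tub and push it fully home, shoulder flush on the block, in the heater well ringed in its own colour, having first pulled the black blanking plug out of that well; plugs you take out go in the steel dish. When all are in, put the loose lid on the empty tub and press it down until the orange seal is pushed fully home and the lid sits level; last, switch the heater on by swinging its red lever all the way over towards the block. Leave the beaker, phone and bottle alone.

Things in the scene. Friction and masses are not known exactly. Their poses are not given: they have to be found in the camera images.
- heater: dry-block heater, white housing 240 x 200 mm, 88 mm high, fixed to the bench. Origin: centre of its underside. Its front panel faces its own -x. An aluminium block, 110 x 110 mm, centred at own x = +30 mm, stands up to a flat top 110 mm above the bench, with four wells 50 mm deep, 9.5 mm wide, 50 mm apart in a square along its own x and y
- well_red (a point): centre of the mouth of the heater well with the red ring round it, on the top of the block (z up, x as the heater's)
- well_yellow (a point): centre of the mouth of the heater well with the yellow ring round it, on the top of the block (z up, x as the heater's)
- well_green (a point): centre of the mouth of the heater well with the green ring round it, on the top of the block (z up, x as the heater's)
- well_blue (a point): centre of the mouth of the heater well with the blue ring round it, on the top of the block (z up, x as the heater's)
- probe_red: temperature probe, red handle, 50 g; may be absent. Origin: its tip (bottom), z up. From it: steel shaft 8 mm diameter to 45 mm, foot tapered over 3 mm; shoulder disc 20 mm diameter to 49 mm; round handle 14 mm diameter to 109 mm. Starts upright in a foam hole of the tub, shoulder on the foam, tip 8 mm above the bench. Fully home: shoulder on the block, tip 45 mm below the well mouth
- probe_yellow: temperature probe, yellow handle, 50 g; may be absent. Origin: its tip (bottom), z up. From it: steel shaft 8 mm diameter to 45 mm, foot tapered over 3 mm; shoulder disc 20 mm diameter to 49 mm; round handle 14 mm diameter to 109 mm. Starts upright in a foam hole of the tub, shoulder on the foam, tip 8 mm above the bench. Fully home: shoulder on the block, tip 45 mm below the well mouth
- probe_green: temperature probe, green handle, 50 g; may be absent. Origin: its tip (bottom), z up. From it: steel shaft 8 mm diameter to 45 mm, foot tapered over 3 mm; shoulder disc 20 mm diameter to 49 mm; round handle 14 mm diameter to 109 mm. Starts upright in a foam hole of the tub, shoulder on the foam, tip 8 mm above the bench. Fully home: shoulder on the block, tip 45 mm below the well mouth
- probe_blue: temperature probe, blue handle, 50 g; may be absent. Origin: its tip (bottom), z up. From it: steel shaft 8 mm diameter to 45 mm, foot tapered over 3 mm; shoulder disc 20 mm diameter to 49 mm; round handle 14 mm diameter to 109 mm. Starts upright in a foam hole of the tub, shoulder on the foam, tip 8 mm above the bench. Fully home: shoulder on the block, tip 45 mm below the well mouth
- plug_red: black blanking plug that starts in the well with the red ring (the four plugs are alike), 30 g. Origin: its tip (bottom), z up. From it: shaft 8 mm diameter to 30 mm, shoulder disc 20 mm diameter to 34 mm, round black knob 14 mm diameter to 60 mm. In the well its shoulder lies on the block, tip 30 mm below the well mouth; it lifts straight out
- plug_yellow: black blanking plug that starts in the well with the yellow ring (the four plugs are alike), 30 g. Origin: its tip (bottom), z up. From it: shaft 8 mm diameter to 30 mm, shoulder disc 20 mm diameter to 34 mm, round black knob 14 mm diameter to 60 mm. In the well its shoulder lies on the block, tip 30 mm below the well mouth; it lifts straight out
- plug_green: black blanking plug that starts in the well with the green ring (the four plugs are alike), 30 g. Origin: its tip (bottom), z up. From it: shaft 8 mm diameter to 30 mm, shoulder disc 20 mm diameter to 34 mm, round black knob 14 mm diameter to 60 mm. In the well its shoulder lies on the block, tip 30 mm below the well mouth; it lifts straight out
- plug_blue: black blanking plug that starts in the well with the blue ring (the four plugs are alike), 30 g. Origin: its tip (bottom), z up. From it: shaft 8 mm diameter to 30 mm, shoulder disc 20 mm diameter to 34 mm, round black knob 14 mm diameter to 60 mm. In the well its shoulder lies on the block, tip 30 mm below the well mouth; it lifts straight out
- dish: open rectangular steel dish for plugs, 100 mm (own x) by 120 mm (own y) outside, walls 4 mm thick and 30 mm high, floor about 4 mm thick, fixed to the bench; origin: centre of its underside
- heater_switch (a joint): power lever on the heater: 0 = off, leaning to the heater's own -x (front); 1.0 = fully on, leaning to +x towards the block. It turns about the heater's y axis, 110 mm above the bench, at own x = -78 mm, y = 0, and stays where it is left; about 1.5 N at the tip moves it
- heater_switch_tip (a point): centre of the red ball, 26 mm diameter, at the tip of the power lever, 45 mm from its pivot
- tub: round pale storage tub, outside diameter 136 mm, inside 128 mm, rim 68 mm above the bench, fixed to the bench; origin: centre of its underside. Inside is a foam insert, top 53 mm above the bench, with four holes 9 mm wide for the probes at own x, y = +-25 mm; while any probe stands in it the lid cannot go on
- tub_rim (a point): centre of the tub's mouth, at the height of the rim
- seal (a joint): orange seal ring round the outside of the tub's rim (outside diameter 148 mm): how far it is pushed down, 0 = up (its top 6 mm above the rim), 0.006 = fully down, level with the rim. It slides stiffly (about 6 N), does not sink under the lid's own weight, and stays where it is pushed
- lid: loose pale round lid, 120 g, right way up: flange 148 mm diameter, 6 mm thick, from 10 to 16 mm above its origin; under it a plug 120 mm diameter, 10 mm deep, that enters the tub's mouth; on top in the middle an orange round knob, 26 mm diameter, from 16 to 44 mm above the origin. Origin: centre of the plug's underside, z up. Seated, its flange rests on the tub's rim (origin 10 mm below the rim)
- beaker: bystander: empty glass beaker, 64 mm diameter, 85 mm high; origin centre of its underside. Leave alone
- phone: bystander: grey phone lying flat, 75 x 150 x 10 mm; origin centre of its underside. Leave alone
- bottle: bystander: amber bottle, 66 mm diameter, 150 mm high; origin centre of its underside. Leave alone
Things that resemble listed ones, but are neither listed nor needed, are in the scene too. Leave any blue, pink or turquoise look-alike of the dish alone.

How it is judged:
By the outcome, as a careful person would: the job done as asked, in the order asked, and still so for the second after the job is handed in, with the robot touching nothing.
Of probe_red, probe_yellow, probe_green, probe_blue only 3 to 4 are there at a start; the rules pass over those that are not, and their reading is None.
At some moment in a run one of lid may be knocked a few centimetres aside while the robot is not near it.
It also fails if it takes over 210 s, if anything falls off the work surface, if the arm or the gripper's body presses on something with over 40 N, if the wrist force passes 120 N, or if a joint passes its speed limit or range.

## Working session

There is one attempt and no reset: what is moved stays moved. The work goes in short steps, Python scripts to look and compute and a shell command to move; the robot and the scene stay as the last step left them, time stands still between calls to the robot, and variables do not carry over. Pictures are saved under pics/ and viewed, at most 14 in all, crops included, and the job is handed in when it is done.

```bash
ls; mkdir -p pics; cat > h.py <<'E'
import numpy as np, cv2
from workcell import bot, capture, camera_params
def snap(n):
    p=camera_params(n); im,d=capture(n); return im,d,p
def save(f,im): cv2.imwrite('pics/'+f,cv2.cvtColor(im,cv2.COLOR_RGB2BGR))
def ray(p,u,v,fish=False):
    x=(np.asarray(u,float)-p['cx'])/p['fx']; y=(np.asarray(v,float)-p['cy'])/p['fy']
    if fish:
        r=np.hypot(x,y)+1e-12; d=np.stack([np.sin(r)*x/r,np.sin(r)*y/r,np.cos(r)],-1)
    else: d=np.stack([x,y,np.ones_like(x)],-1)
    T=np.array(p['pose']); return T[:3,3], d@T[:3,:3].T
def onplane(p,u,v,z,fish=False):
    o,d=ray(p,u,v,fish); return o+d*((z-o[2])/d[...,2])[...,None]
def tri(*prs):
    A=np.zeros((3,3));b=np.zeros(3)
    for o,d in prs:
        d=d/np.linalg.norm(d);M=np.eye(3)-np.outer(d,d);A+=M;b+=M@o
    x=np.linalg.solve(A,b); return x,[np.linalg.norm(np.cross(x-o,d/np.linalg.norm(d))) for o,d in prs]
E
python3 - <<'E'
from h import *
for n in ['scene','side','wrist']:
    im,d,p=snap(n); save(n+'0.png',im); np.savez('/tmp/%s0.npz'%n,im=im,d=d,**p); print(n,p['fx'],p['cx'],p['cy'],np.round(p['pose'],3).tolist())
s=bot.sense(); print(s['position'],np.round(s['ee_rot'],3),bot.grip_point_offset,s['time'],s['contact_force'])
E
```

```text
pics
scene 590.4228179531027 321.25132079186494 237.47630990039613 [[-0.584, 0.641, -0.497, 1.21], [0.812, 0.465, -0.353, 0.376], [0.005, -0.61, -0.793, 1.191], [0.0, 0.0, 0.0, 1.0]]
side 461.7200661828873 321.3419276629795 241.3285133609792 [[0.738, -0.385, 0.555, -0.143], [-0.675, -0.445, 0.589, -0.835], [0.02, -0.809, -0.588, 0.84], [0.0, 0.0, 0.0, 1.0]]
wrist 371.64829954431775 324.0488134401436 234.8818965348489 [[0.287, 0.917, 0.275, 0.104], [0.958, -0.274, -0.085, 0.622], [-0.003, 0.288, -0.958, 0.384], [0.0, 0.0, 0.0, 1.0]]
[0.1790931  0.5984559  0.18741953] [[-0.958  0.287 -0.   ]
 [ 0.287  0.958 -0.001]
 [-0.    -0.001 -1.   ]] 0.0187 0.15 [ 0.24274872 -0.82145634  0.37602863]
```

View pics/scene0.png

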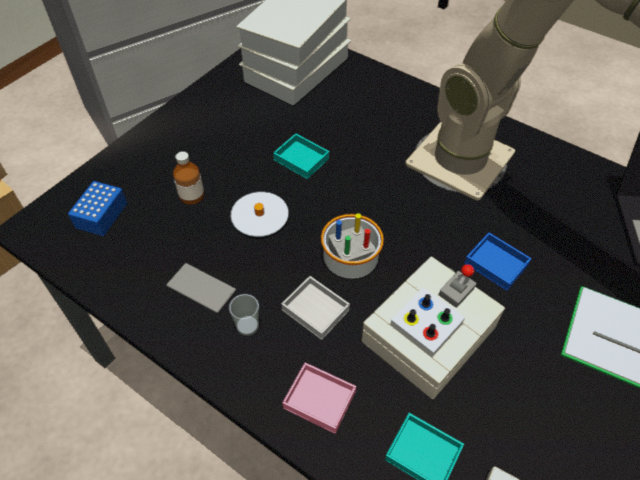

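View pics/side0.png

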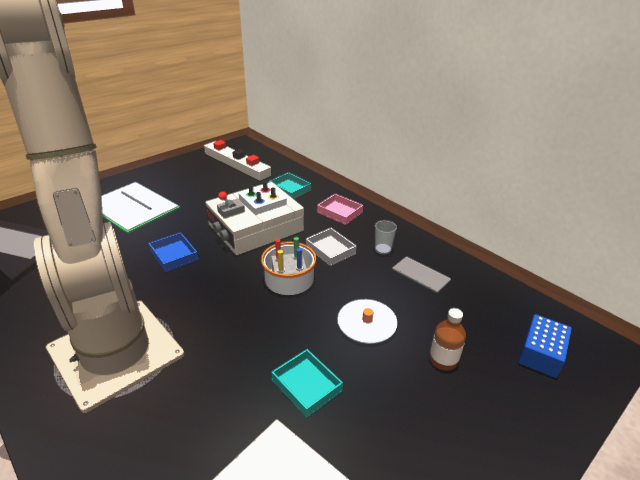

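Scene: four probes in the tub: blue (338,229), yellow (358,222), red (367,237), green (347,244). Plugs: blue (427,301), green (445,316), red (431,331), yellow (411,317). The steel dish is the grey one at (316,306). Its look-alikes are blue (498,260), pink (320,397) and turquoise (301,155) and (425,448). Lid (259,212), lever ball (467,270).
Side: the same things, with the tub at (289,265), heater (255,215), lid (367,320) and dish (331,246).

```bash
cat >> h.py <<'E'
def hsv(im): return cv2.cvtColor(im,cv2.COLOR_RGB2HSV)
H={'red':[(0,6),(174,180)],'orange':[(7,19)],'yellow':[(22,34)],'green':[(48,80)],'blue':[(100,125)]}
def mask(im,c,smin=110,vmin=50):
    h=hsv(im);m=np.zeros(h.shape[:2],bool)
    for a,b in H[c]: m|=(h[...,0]>=a)&(h[...,0]<=b)
    return m&(h[...,1]>=smin)&(h[...,2]>=vmin)
def blobs(m,box=None,amin=5):
    mm=np.zeros(m.shape,np.uint8)
    if box is None: mm[m]=1
    else:
        x0,y0,x1,y1=box; mm[y0:y1,x0:x1]=m[y0:y1,x0:x1]
    n,l,s,c=cv2.connectedComponentsWithStats(mm); return sorted([(s[i,4],c[i].round(1).tolist(),s[i,:4].tolist()) for i in range(1,n) if s[i,4]>=amin],key=lambda t:-t[0])
E
python3 - <<'E'
from h import *
L={}
for n in ['scene','side']:
    z=np.load('/tmp/%s0.npz'%n); L[n]=(z['im'],{k:z[k] for k in('fx','fy','cx','cy','pose')})
B={'scene':[(320,205,385,258),(390,285,460,345),(455,255,480,285),(240,195,280,225)],'side':[(260,233,318,272),(240,178,285,208),(212,185,240,205),(350,300,385,330)]}
for c in H:
    for k,g in enumerate(['probe','ring','ball','lid']):
        if (c=='orange')!=(k==3): continue
        if k==2 and c!='red': continue
        r=[]
        for n in L:
            b=blobs(mask(L[n][0],c),B[n][k]); print(c,g,n,b[:3])
            if b: r.append(ray(L[n][1],*b[0][1]))
        if len(r)==2: x,e=tri(*r); print('   ->',x.round(4),np.round(e,4))
h=hsv(L['scene'][0]);p=L['scene'][1]
m=(h[...,1]<60)&(h[...,2]>110)
for b in blobs(m,(270,270,360,345),300)[:2]: print('dish',b,onplane(p,*b[1],0.015))
for n in L: print(n,'tub orange',blobs(mask(L[n][0],'orange'),None,60)[:3])
E
```

```text
red probe scene [(np.int32(94), [366.6, 237.3], [364, 229, 7, 19])]
red probe side [(np.int32(64), [277.4, 245.5], [275, 239, 6, 20])]
   -> [ 0.4587 -0.0254  0.095 ] [0.0014 0.0014]
red ring scene [(np.int32(99), [429.7, 333.7], [423, 327, 15, 13])]
red ring side [(np.int32(20), [265.2, 189.9], [261, 188, 10, 4])]
   -> [0.6018 0.2208 0.1075] [0.0006 0.0006]
red ball scene [(np.int32(129), [467.1, 270.1], [461, 264, 14, 13])]
red ball side [(np.int32(63), [222.0, 194.7], [218, 191, 9, 9])]
   -> [0.4452 0.2169 0.1508] [0.001 0.001]
orange lid scene [(np.int32(65), [258.7, 210.1], [254, 203, 10, 13])]
orange lid side [(np.int32(122), [367.3, 315.0], [363, 308, 10, 15])]
   -> [ 0.5023 -0.3232  0.0281] [0.0013 0.0013]
yellow probe scene [(np.int32(101), [357.2, 221.3], [355, 213, 7, 20])]
yellow probe side [(np.int32(16), [279.8, 251.5], [278, 250, 5, 4]), (np.int32(11), [279.4, 264.5], [278, 261, 3, 8])]
   -> [ 0.4385 -0.0643  0.1067] [0.0029 0.0029]
yellow ring scene [(np.int32(91), [410.6, 319.1], [404, 312, 15, 13])]
yellow ring side [(np.int32(22), [272.6, 196.7], [268, 195, 10,
[... 577 characters left out ...]
257.2], [297, 248, 5, 20])]
   -> [ 0.4731 -0.0966  0.0897] [0.0013 0.0013]
blue ring scene [(np.int32(79), [425.2, 304.1], [419, 298, 14, 12])]
blue ring side [(np.int32(22), [258.9, 201.3], [254, 199, 10, 5])]
   -> [0.5454 0.1779 0.1072] [0.0003 0.0003]
dish (np.int32(1820), [315.5, 305.8], [282, 276, 68, 58]) [ 0.64173201 -0.04214926  0.015     ]
scene tub orange [(np.int32(1129), [28.8, 61.8], [0, 37, 62, 52]), (np.int32(519), [351.1, 239.7], [320, 213, 64, 52]), (np.int32(515), [186.0, 173.7], [173, 161, 27, 26])]
side tub orange [(np.int32(29937), [208.3, 104.1], [62, 0, 578, 345]), (np.int32(2701), [12.5, 159.1], [0, 79, 36, 131]), (np.int32(719), [449.9, 334.4], [435, 319, 31, 31])]
```

```bash
cat >> h.py <<'E'
def go(x,y,z):
    s=bot.sense(); d=np.array([x,y,z])-s['position']; print('shift mm',(np.array(s['ee_rot']).T@d*1000).round(1),'t',round(s['time'],2))
E
python3 -m handwheel '[[0,0,-32,0,0,0,0.2],[-30,-14,-30,0,0,0,0.5],[-45,-21,0,0,0,0,0.5],[-45,-21,0,0,0,0,0.5],[-45,-21,0,0,0,0,0.5],[-45,-21,0,0,0,0,0.5],[-45,-21,0,0,0,0,0.5],[-45,-21,0,0,0,0,0.5],[-45,-21,0,0,0,0,0.5],[-45,-21,0,0,0,0,0.5],[-45,-21,0,0,0,0,0.5],[-45,-21,0,0,0,0,0.5],[-45,-21,0,0,0,0,0.5],[-45,-21,10,0,0,0,0.5],[0,0,30,0,0,0,0.5],[0,0,0,0,0,0,0.5]]'
python3 - <<'E'
from h import *
im,d,p=snap('wrist'); save('w1.png',im); np.savez('/tmp/w1.npz',im=im,**p); s=bot.sense(); print(s['position'],s['width'],np.round(s['joints'],2)); go(.649,.176,.2)
E
```

```text
time: 2.15
position: [0.6476, 0.1801, 0.2073]
ee_rot: [[-0.958, 0.287, -0.005], [0.287, 0.958, -0.001], [0.004, -0.003, -1.0]]
contact_force: [0.1, 0.5, 0.8]
width: 0.503
grasp_force: 0.0
[0.64817516 0.18099163 0.20933282] 0.4970389625328594 [-0.55  0.44  0.31  1.3  -0.13  1.43  1.03]
shift mm [-2.2 -4.5  9.3] t 2.2
```

View pics/w1.png

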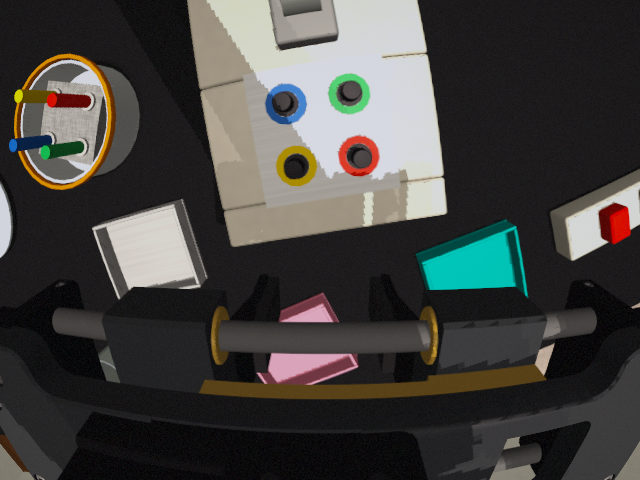

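The wrist view shows the rings clearly: blue (287,103), green (350,94), red (358,156), yellow (296,166). The probes in the tub are at top left, and the grey dish is at (152,250).

```bash
cat >> h.py <<'E'
def rings(im,p,z=.110,boxes=None,pr=True):
    out={}
    for c in ['red','yellow','green','blue']:
        m=mask(im,c,90,40).astype(np.uint8)
        if boxes: 
            x0,y0,x1,y1=boxes; k=np.zeros_like(m);k[y0:y1,x0:x1]=1;m*=k
        n,l,s,cc=cv2.connectedComponentsWithStats(m)
        if n<2: continue
        i=1+np.argmax(s[1:,4]); pts=np.argwhere(l==i)[:,::-1].astype(np.int32)
        hu=cv2.convexHull(pts)[:,0].astype(float)
        q=onplane(p,hu[:,0],hu[:,1],z,True)[:,:2]
        # circle fit on the plane
        A=np.c_[2*q,np.ones(len(q))]; b=(q**2).sum(1); w=np.linalg.lstsq(A,b,rcond=None)[0]
        r=np.sqrt(w[2]+w[0]**2+w[1]**2); out[c]=w[:2]
        if pr: print(c,w[:2].round(4),'r mm',(r*1000).round(1),'px',s[i,4],cc[i].round(1))
    return out
E
python3 - <<'E'
from h import *
z=np.load('/tmp/w1.npz');p={k:z[k] for k in('fx','fy','cx','cy','pose')}; im=z['im']
r=rings(im,p,boxes=(255,60,400,195))
for a,b in [('red','green'),('yellow','blue'),('red','yellow'),('green','blue')]:
    d=r[a]-r[b]; print(a,b,np.linalg.norm(d).round(4),np.degrees(np.arctan2(d[1],d[0])).round(1))
c=sum(r.values())/4; print(c)
T=p['pose'];R=bot.sense()['ee_rot'];print('cam in tool',(np.array(R).T@(T[:3,3]-bot.sense()['position'])).round(4))
E
```

```text
red [0.6021 0.2224] r mm 16.2 px 807 [358.2 155.5]
yellow [0.5956 0.1727] r mm 16.3 px 808 [296.2 165.4]
green [0.5523 0.2291] r mm 16.0 px 757 [348.8  93.3]
blue [0.5457 0.1794] r mm 16.1 px 773 [285.9 103.5]
red green 0.0502 -7.8
yellow blue 0.0504 -7.7
red yellow 0.0501 82.6
green blue 0.0502 82.4
[0.57391453 0.20090371]
cam in tool [ 0.0784  0.0004 -0.1949]
```

```bash
python3 -m handwheel '[[4,-40,2,0,0,0,0.5],[4,-60,2,0,0,0,0.5],[4,-60,2,0,0,0,0.5],[4,-60,0,0,0,0,0.5],[4,-60,0,0,0,0,0.5],[0,0,0,0,0,0,0.5]]'
python3 - <<'E'
from h import *
im,d,p=snap('wrist'); save('w2.png',im); np.savez('/tmp/w2.npz',im=im,**p); s=bot.sense(); print(s['position'])
E
```

```text
time: 2.95
position: [0.5487, -0.0868, 0.2065]
ee_rot: [[-0.956, 0.293, 0.003], [0.293, 0.956, -0.0], [-0.003, 0.001, -1.0]]
contact_force: [0.0, 0.9, 0.6]
width: 0.5
grasp_force: 0.0
[ 0.54963083 -0.08335509  0.20612608]
```

View pics/w2.png

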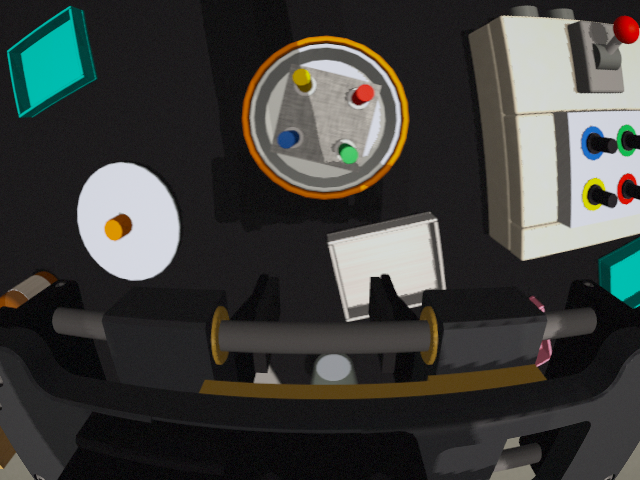

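The second view shows the probes at yellow (302,78), red (362,95), green (347,154) and blue (288,139). The lid knob is at (118,228) and the dish at (386,265).

```bash
cat >> h.py <<'E'
def ringseal(im,p,z,box):
    m=mask(im,'orange',120,60).astype(np.uint8); x0,y0,x1,y1=box;k=np.zeros_like(m);k[y0:y1,x0:x1]=1;m*=k
    hu=cv2.convexHull(np.argwhere(m)[:,::-1].astype(np.int32))[:,0].astype(float)
    q=onplane(p,hu[:,0],hu[:,1],z,True)[:,:2]
    A=np.c_[2*q,np.ones(len(q))]; w=np.linalg.lstsq(A,(q**2).sum(1),rcond=None)[0]
    return w[:2],np.sqrt(w[2]+w[0]**2+w[1]**2)
def load(f):
    z=np.load(f); return z['im'],{k:z[k] for k in('fx','fy','cx','cy','pose')}
E
python3 - <<'E'
from h import *
i1,p1=load('/tmp/w1.npz');im,p=load('/tmp/w2.npz')
P={}
for c in ['red','yellow','green','blue']:
    b=blobs(mask(im,c,110,40),(260,50,390,185))[0]; P[c]=onplane(p,*b[1],.090,True)
    b1=blobs(mask(i1,c,110,40),(0,60,110,170))[0]
    x,e=tri(ray(p,*b[1],True),ray(p1,*b1[1],True)); print(c,P[c][:2].round(4),b[1:],'two views',x.round(4),np.round(e,4))
for a,b in [('red','green'),('yellow','blue'),('red','yellow'),('green','blue')]:
    d=P[a]-P[b]; print(a,b,np.linalg.norm(d).round(4),np.degrees(np.arctan2(d[1],d[0])).round(1))
print('mean',sum(P.values())/4)
for z in (.074,): print('seal',ringseal(im,p,z,(235,30,415,205)))
for c,b2,b1 in [('blue',(575,120,612,165),(255,75,310,130)),('yellow',(575,172,612,215),(270,140,325,190))]:
    # ring centres in both pictures by bounding ellipse
    r=[]
    for q,pp,bx in((im,p,b2),(i1,p1,b1)):
        m=mask(q,c,90,40); m2=np.zeros(m.shape,np.uint8);m2[bx[1]:bx[3],bx[0]:bx[2]]=m[bx[1]:bx[3],bx[0]:bx[2]]
        e=cv2.fitEllipse(cv2.convexHull(np.argwhere(m2)[:,::-1].astype(np.int32))); r.append(ray(pp,*e[0],True))
    x,e=tri(*r); print('ring',c,x.round(4),np.round(e,4))
b=blobs(mask(im,'orange'),(90,200,140,250))[0]; print('lid knob',b,onplane(p,*b[1],.032,True))
h=hsv(im); m=(h[...,1]<60)&(h[...,2]>110); b=blobs(m,(60,150,195,290),500)[0]; print('lid',b,onplane(p,*b[1],.016,True))
m=(h[...,1]<60)&(h[...,2]>70); b=blobs(m,(322,208,452,325),500)[0]; print('dish',b,onplane(p,*b[1],.02,True))
E
```

```text
red [ 0.4571 -0.0246] ([362.7, 94.1], [352, 84, 22, 21]) two views [ 0.4576 -0.025   0.0921] [0.0005 0.0005]
yellow [ 0.4306 -0.0689] ([302.0, 79.3], [292, 69, 20, 23]) two views [ 0.4316 -0.0688  0.0974] [0.0001 0.0001]
green [ 0.5017 -0.051 ] ([347.6, 153.4], [339, 144, 18, 20]) two views [ 0.5011 -0.051   0.0927] [0.0004 0.0004]
blue [ 0.4748 -0.0954] ([287.6, 138.6], [278, 131, 21, 17]) two views [ 0.4746 -0.0951  0.0917] [0.0002 0.0002]
red green 0.0519 149.3
yellow blue 0.0515 149.1
red yellow 0.0517 59.1
green blue 0.0518 58.8
mean [ 0.46602829 -0.05996968  0.09      ]
seal (array([ 0.46635005, -0.0599343 ]), np.float64(0.07412694206487967))
ring blue [0.5458 0.1796 0.1104] [0.0001 0.0001]
ring yellow [0.5954 0.1728 0.1102] [0.0002 0.0002]
lid knob (np.int32(239), [123.1, 223.5], [108, 214, 24, 25]) [ 0.50031648 -0.31264761  0.032     ]
lid (np.int32(8974), [128.6, 220.7], [77, 162, 103, 119]) [ 0.50077796 -0.31428879  0.016     ]
dish (np.int32(8303), [386.3, 261.0], [327, 212, 120, 110]) [ 0.63391651 -0.03989199  0.02      ]
```

Positions agree across views: seal r 74 mm, rings 50 mm apart at z 0.110, probes consistent. Now the blue plug.

```bash
python3 -m handwheel '[[16,50,2,0,0,0,0.6],[16,50,2,0,0,0,0.6],[16,50,2,0,0,0,0.6],[16,50,4,0,0,0,0.6],[16,50,6,0,0,0,0.6],[0,0,0,0,0,0,0.6],[0,0,0,0,0,0,0.6]]' 20
python3 - <<'E'
from h import *
go(.5457,.1794,.117); im,d,p=snap('wrist'); print(bot.sense()['ee_rot']); save('w3.png',im); rings(im,p); print(bot.sense()['position'])
E
```

```text
time: 3.88
position: [0.5446, 0.1815, 0.1887]
ee_rot: [[-0.959, 0.285, 0.001], [0.285, 0.959, 0.0], [-0.001, 0.0, -1.0]]
contact_force: [-0.3, -0.0, -0.4]
width: 0.399
grasp_force: 0.0
shift mm [-1.6 -1.7 71.7] t 3.88
[[-9.58096854e-01  2.86443178e-01  8.51000600e-04]
 [ 2.86443411e-01  9.58097148e-01  1.62526881e-04]
 [-7.68786531e-04  3.99480008e-04 -9.99999625e-01]]
red [0.4418 0.2197] r mm 15.1 px 1327 [333.2  84.9]
yellow [ 0.4308 -0.0516] r mm 26.9 px 604 [ 47.2 189.3]
green [0.4017 0.4649] r mm 75.6 px 700 [566.8  16.2]
blue [0.546  0.1788] r mm 16.0 px 676 [320.5 228.9]
[0.54483763 0.18045299 0.18873054]
```

View pics/w3.png

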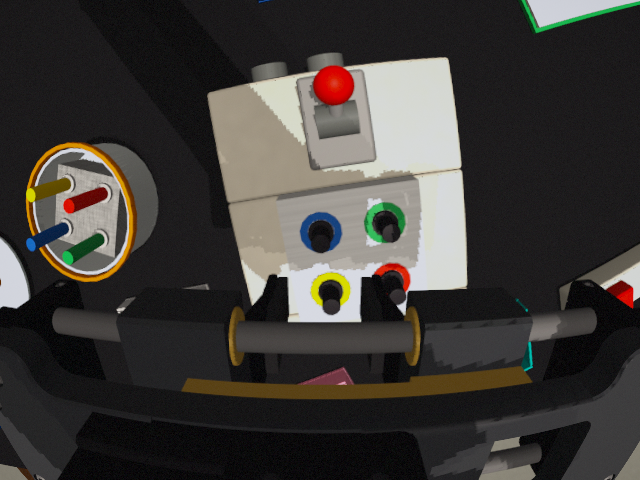

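Wrist view: the fingers straddle the blue plug line, with the blue ring at (320,229) lying at (0.546,0.179), as before. The lever ball is at (333,85).

```bash
python3 -m handwheel '[[-1,-1,20,0,0,0,0.6],[-0.5,-0.5,26,0,0,0,0.6],[0,0,18,0,0,0,0.6],[0,0,8,0,0,0,0.6],[0,0,0,0,0,0,0.6],[0,0,0,0,0,0,0.6]]' 20
python3 - <<'E'
from h import *
go(.5457,.1794,.117)
E
```

```text
time: 4.68
position: [0.5461, 0.1788, 0.117]
ee_rot: [[-0.958, 0.287, 0.001], [0.287, 0.958, 0.001], [-0.001, 0.001, -1.0]]
contact_force: [-0.2, -0.3, -0.3]
width: 0.406
grasp_force: 0.0
shift mm [ 0.6  0.5 -0. ] t 4.67
```

Close, and see which way the fingers pull.

```bash
python3 -m handwheel '[[0,0,0,0,0,0,1],[0,0,0,0,0,0,1],[0,0,0,0,0,0,1],[0,0,0,0,0,0,1],[0,0,0,0,0,0,1]]' 20
python3 -c "
from h import *
for i in range(1):
    s=bot.sense(); print(s['position'],(np.array(s['ee_rot']).T@s['contact_force']).round(2),s['width']*87)"
python3 -m handwheel '[[0,0,-4,0,0,0,1],[0,0,-8,0,0,0,1],[0,0,-12,0,0,0,1],[0,0,-12,0,0,0,1],[0,0,0,0,0,0,1],[0,0,0,0,0,0,1]]'
python3 - <<'E'
from h import *
s=bot.sense(); print((np.array(s['ee_rot']).T@s['contact_force']).round(2))
im,d,p=snap('wrist'); save('w4.png',cv2.resize(im[180:340,230:410],None,fx=3,fy=3,interpolation=cv2.INTER_CUBIC)); np.savez('/tmp/w4.npz',im=im,**p)
r=rings(im,p,boxes=(270,160,440,330))
E
```

```text
time: 5.3
position: [0.5456, 0.1786, 0.1161]
ee_rot: [[-0.958, 0.287, -0.0], [0.287, 0.958, 0.0], [0.0, 0.0, -1.0]]
contact_force: [0.6, 0.5, -1.1]
width: 0.013
grasp_force: 0.0
[0.54557147 0.17863633 0.11605319] [-0.49  0.64  1.06] 1.1652555285218817
time: 6.05
position: [0.5455, 0.1786, 0.1519]
ee_rot: [[-0.958, 0.287, -0.0], [0.287, 0.958, 0.0], [0.0, 0.0, -1.0]]
contact_force: [-0.4, -0.0, 0.7]
width: 0.007
grasp_force: 0.0
[ 0.35 -0.14 -0.69]
red [0.6014 0.2225] r mm 15.7 px 316 [404.5 285. ]
yellow [0.5839 0.1677] r mm 4.1 px 33 [324.  297.7]
green [0.5524 0.2288] r mm 16.1 px 822 [394.4 229.6]
blue [0.546  0.1792] r mm 16.1 px 855 [324.3 240.4]
```

View pics/w4.png

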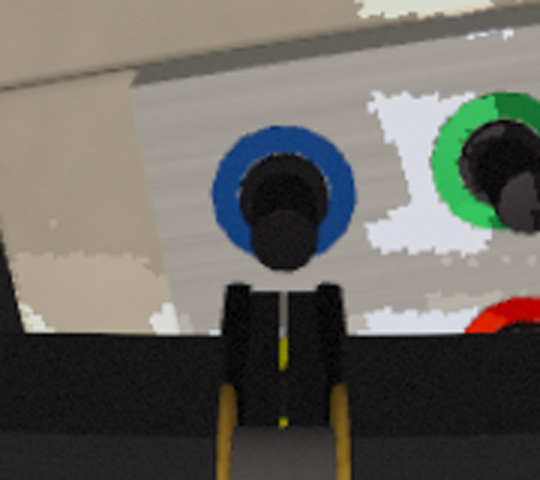

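The fingers shut without the plug. The crop shows the plug knob at about (324,260) and the finger tips at about (323,276), so tip and plug do not line up as the frames say. I'll measure where the tips really are.

```bash
python3 - <<'E'
from h import *
s=bot.sense(); print(s['position'])
im,d,p=snap('wrist')
for v in (262,270,274,277,280,284,290,300,310):
    for u in (317,331):
        z=d[v,u]; o,r=ray(p,u,v,True); T=p['pose']; zc=(r@T[:3,2]); X=o+r*z/zc
        print(u,v,round(float(z),3),X.round(4),'tool mm',(np.array(s['ee_rot']).T@(X-s['position'])*1000).round(1), im[v,u])
a,_,pa=snap('side'); b,_,pb=snap('scene')
x=np.r_[s['position'],1]
for q,pp,n in((a,pa,'side'),(b,pb,'scene')):
    c=np.linalg.inv(pp['pose'])@x; u,v=int(c[0]/c[2]*pp['fx']+pp['cx']),int(c[1]/c[2]*pp['fy']+pp['cy']); print(n,u,v)
    cv2.circle(q,(u,v),1,(255,0,255),-1)
    save(n+'4.png',cv2.resize(q[v-50:v+40,u-50:u+50],None,fx=4,fy=4,interpolation=cv2.INTER_CUBIC))
i=np.hstack([cv2.imread('pics/side4.png'),cv2.imread('pics/scene4.png')]);cv2.imwrite('pics/both4.png',i)
E
```

```text
[0.54532959 0.17851499 0.15164687]
317 262 0.223 [0.5455 0.1748 0.1398] tool mm [-1.2 -3.6 11.8] [25 23 23]
331 262 0.223 [0.548  0.1828 0.1395] tool mm [-1.3  4.8 12.1] [25 24 23]
317 270 0.255 [0.5614 0.1693 0.1112] tool mm [-18.1  -4.2  40.5] [160 155 148]
331 270 0.256 [0.5647 0.1784 0.1099] tool mm [-18.6   5.4  41.8] [158 153 146]
317 274 0.257 [0.5647 0.1683 0.1101] tool mm [-21.5  -4.3  41.5] [162 156 149]
331 274 0.257 [0.5675 0.1776 0.11  ] tool mm [-21.5   5.5  41.6] [164 158 151]
317 277 0.176 [0.5363 0.1785 0.1856] tool mm [  8.6  -2.6 -33.9] [51 50 44]
331 277 0.174 [0.5376 0.185  0.1871] tool mm [  9.3   4.  -35.5] [54 50 48]
317 280 0.171 [0.5357 0.1788 0.1907] tool mm [  9.3  -2.5 -39.1] [17 14 17]
331 280 0.172 [0.5379 0.1849 0.1898] tool mm [  8.9   4.  -38.2] [19 16 17]
317 284 0.169 [0.5365 0.1786 0.1933] tool mm [  8.4  -2.5 -41.6] [14 15 18]
331 284 0.168 [0.5382 0.1847 0.1937] tool mm [  8.6   3.9 -42. ] [15 15 18]
317 290 0.161 [0.5358 0.179  0.2015] tool mm [  9.3  -2.3 -49.8] [11 10  8]
331 290 0.161 [0.5377 0.1848 0.2011] tool mm [  9.1   3.8 -49.5] [17 10 11]
317 300 0.152 [0.5362 0.179  0.2105] tool mm [  8.9  -2.2 -58.8] [19 20 21]
331 300 0.151 [0.5375 0.1847 0.2112] tool mm [  9.3   3.6 -59.5] [14 17 14]
317 310 0.144 [0.5363 0.1792 0.2192] tool mm [  8.9  -2.  -67.5] [18 21 22]
331 310 0.144 [0.5377 0.1845 0.2194] tool mm [  9.    3.5 -67.8] [24 20 22]
side 257 188
scene 428 293
```

View pics/both4.png

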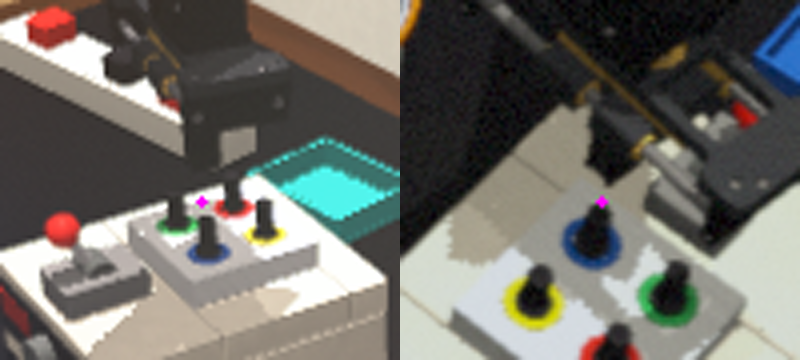

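The finger tips really end about 35 mm short of the reported TCP, centred in x and 0.7 mm off in y. I'll check the whole gripper's envelope in the tool frame with the depth cameras, fingers open and shut.

```bash
cat > env.py <<'E'
from h import *
s=bot.sense(); R=np.array(s['ee_rot']); C=[]
for n in ['side','scene','wrist']:
    im,d,p=snap(n); v,u=np.mgrid[0:480,0:640]; k=d>0
    o,r=ray(p,u[k],v[k],n=='wrist'); z=d[k]/(r@p['pose'][:3,2]); X=o+r*z[:,None]; C.append((X-s['position'])@R*1000)
C=np.vstack(C); W=C@R.T/1000+s['position']
k=(W[:,2]>.148)&(abs(C[:,0])<100)&(abs(C[:,1])<110)&(C[:,2]>-160); C=C[k]
print('width',s['width'])
for y0 in range(-110,110,10):
    k=(C[:,1]>=y0)&(C[:,1]<y0+10)
    if k.sum()>8:
        c=C[k]; low=c[c[:,2]>np.percentile(c[:,2],99)-4]
        print(y0,k.sum(),'z max %.0f'%np.percentile(c[:,2],99),'x there %.0f..%.0f'%(low[:,0].min(),low[:,0].max()),'z max for |x|>12: %.0f'%np.percentile(np.r_[c[abs(c[:,0])>12][:,2],-999],99))
E
python3 env.py; python3 -m handwheel '[[0,0,-10,0,0,0,0.6],[0,0,-10,0,0,0,0.6],[0,0,0,0,0,0,0.6]]'; python3 env.py
```

```text
width 0.003129148409954172
-100 569 z max -118 x there -24..28 z max for |x|>12: -114
-90 2581 z max -105 x there -38..37 z max for |x|>12: -105
-80 7060 z max -106 x there -38..37 z max for |x|>12: -106
-70 4758 z max -118 x there -36..33 z max for |x|>12: -118
-60 2653 z max -117 x there -35..33 z max for |x|>12: -117
-50 4680 z max -118 x there -35..33 z max for |x|>12: -118
-40 5748 z max -114 x there -39..38 z max for |x|>12: -114
-30 8613 z max -111 x there -39..38 z max for |x|>12: -111
-20 8873 z max -111 x there -39..38 z max for |x|>12: -111
-10 9638 z max -39 x there -11..100 z max for |x|>12: -111
0 9562 z max -4 x there 92..100 z max for |x|>12: -4
10 8914 z max -5 x there 92..100 z max for |x|>12: -5
20 7371 z max -111 x there -39..38 z max for |x|>12: -111
30 4512 z max -111 x there -40..38 z max for |x|>12: -111
40 3784 z max -116 x there -35..33 z max for |x|>12: -116
50 3199 z max -116 x there -35..33 z max for |x|>12: -116
60 6412 z max -117 x there -34..33 z max for |x|>12: -117
70 6921 z max -106 x there -37..37 z max for |x|>12: -107
80 3618 z max -105 x there -
[... 756 characters left out ...]
 |x|>12: -110
-20 9296 z max -38 x there -13..11 z max for |x|>12: -109
-10 6464 z max -116 x there -35..100 z max for |x|>12: -116
0 6630 z max 17 x there 94..100 z max for |x|>12: 17
10 7702 z max 16 x there 95..100 z max for |x|>12: 16
20 9044 z max -44 x there -13..12 z max for |x|>12: -108
30 7010 z max -110 x there -40..38 z max for |x|>12: -109
40 5876 z max -110 x there -39..38 z max for |x|>12: -109
50 2710 z max -116 x there -33..33 z max for |x|>12: -116
60 6481 z max -116 x there -34..34 z max for |x|>12: -115
70 7479 z max -105 x there -36..37 z max for |x|>12: -105
80 2975 z max -104 x there -38..37 z max for |x|>12: -104
90 511 z max -127 x there -37..37 z max for |x|>12: -126
```

The whole gripper sits 35 mm behind the reported TCP (body at -105 against the expected -70), while x and y are right. So true tip z = reported z + 0.035. Retry the blue plug at reported z 0.083.

```bash
sed -i 's/^def go(x,y,z):/def go(x,y,z): # z = true finger tip\n    z-=.0355/' h.py
python3 -m handwheel '[[0,0,0,0,0,0,0.6],[0,0.6,25,0,0,0,0.6],[0.6,0,30,0,0,0,0.6],[0,0,25,0,0,0,0.6],[0,0,10,0,0,0,0.6],[0,0,0,0,0,0,0.6],[0,0,0,0,0,0,1],[0,0,0,0,0,0,1],[0,0,0,0,0,0,1],[0,0,0,0,0,0,1]]' 20
python3 - <<'E'
from h import *
go(.5459,.1792,.119); s=bot.sense(); print((np.array(s['ee_rot']).T@s['contact_force']).round(2),s['width']*87)
E
```

```text
time: 8.18
position: [0.5455, 0.1795, 0.0826]
ee_rot: [[-0.958, 0.287, 0.001], [0.287, 0.958, 0.001], [-0.001, 0.001, -1.0]]
contact_force: [0.5, -0.5, 3.6]
width: 0.155
grasp_force: 20.0
shift mm [-0.4 -0.2 -0.9] t 8.18
[-0.62 -0.31 -3.58] 13.446479785830759
```

```bash
python3 -m handwheel '[[0,0,-10,0,0,0,1],[0,0,-25,0,0,0,1],[0,0,-40,0,0,0,1],[-28.7,-40.4,0,0,0,0,1],[-28.7,-40.4,0,0,0,0,1],[-28.7,-40.4,0,0,0,0,1],[-28.7,-40.4,0,0,0,0,1],[-28.7,-40.4,0,0,0,0,1],[0,0,40,0,0,0,1],[0,0,50,0,0,0,1],[0,0,35,0,0,0,1],[0,0,12,0,0,0,1],[0,0,0,0,0,0,1]]' 20
python3 - <<'E'
from h import *
im,d,p=snap('wrist'); save('w5.png',im)
E
```

```text
time: 9.8
position: [0.6249, -0.0553, 0.0205]
ee_rot: [[-0.958, 0.287, -0.0], [0.287, 0.958, 0.0], [0.0, -0.0, -1.0]]
contact_force: [0.2, -0.2, 0.8]
width: 0.155
grasp_force: 20.0
```

View pics/w5.png

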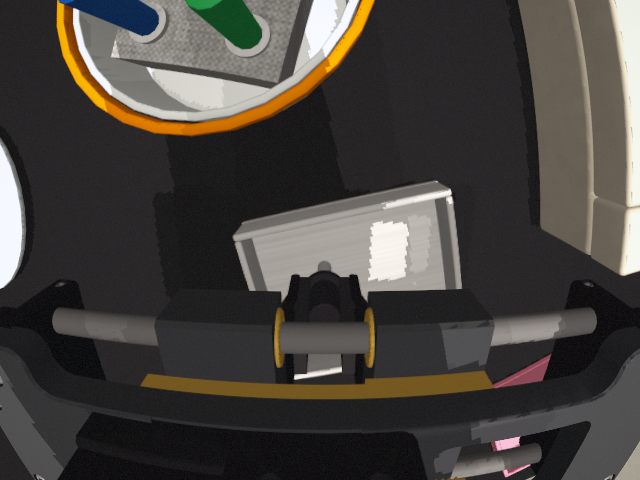

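The plug is held at (324,280) over the dish. Release it, then fetch the green plug.

```bash
python3 -m handwheel '[[0,0,8,0,0,0,1],[0,0,0,0,0,0,0.6],[0,0,0,0,0,0,0.6],[0,0,-40,0,0,0,0.6],[0,0,-50,0,0,0,0.6],[25.2,41.9,-20,0,0,0,0.6],[25.2,41.9,0,0,0,0,0.6],[25.2,41.9,0,0,0,0,0.6],[25.2,41.9,0,0,0,0,0.6],[25.2,41.9,0,0,0,0,0.6],[25.2,41.9,0,0,0,0,0.6],[0,0,0,0,0,0,0.6],[0,0,0,0,0,0,0.6]]' 20
python3 - <<'E'
from h import *
go(.5523,.2289,.119)
E
```

```text
time: 11.48
position: [0.5523, 0.2282, 0.1223]
ee_rot: [[-0.958, 0.287, 0.0], [0.287, 0.958, -0.0], [-0.001, -0.0, -1.0]]
contact_force: [-0.2, -0.9, -0.6]
width: 0.4
grasp_force: 0.0
shift mm [ 0.2  0.7 38.8] t 11.47
```

```bash
python3 -m handwheel '[[0,0.7,25,0,0,0,0.6],[0,0,13,0,0,0,0.6],[0,0,0,0,0,0,0.6],[0,0,0,0,0,0,1],[0,0,0,0,0,0,1],[0,0,0,0,0,0,1],[0,0,-10,0,0,0,1],[0,0,-25,0,0,0,1],[0,0,-40,0,0,0,1]]' 20
python3 -m handwheel '[[-28.6,-41.7,0,0,0,0,1],[-28.6,-41.7,0,0,0,0,1],[-28.6,-41.7,0,0,0,0,1],[-28.6,-41.7,0,0,0,0,1],[-28.6,-41.7,0,0,0,0,1],[-28.6,-41.7,0,0,0,0,1],[0,0,40,0,0,0,1],[0,0,50,0,0,0,1],[0,0,35,0,0,0,1],[0,0,15,0,0,0,1],[0,0,0,0,0,0,1]]' 20
```

```text
time: 12.6
position: [0.5515, 0.2294, 0.1596]
ee_rot: [[-0.958, 0.287, -0.002], [0.287, 0.958, -0.001], [0.001, -0.001, -1.0]]
contact_force: [0.3, 0.3, 0.2]
width: 0.149
grasp_force: 20.0
time: 13.98
position: [0.6448, -0.0592, 0.0192]
ee_rot: [[-0.958, 0.287, -0.0], [0.287, 0.958, 0.0], [0.0, -0.0, -1.0]]
contact_force: [-0.3, -0.9, 0.1]
width: 0.15
grasp_force: 20.0
```

```bash
python3 -m handwheel '[[0,0,6,0,0,0,1],[0,0,0,0,0,0,0.6],[0,0,0,0,0,0,0.6],[0,0,-40,0,0,0,0.6],[0,0,-50,0,0,0,0.6],[22.7,41.6,-20,0,0,0,0.6],[22.7,41.6,0,0,0,0,0.6],[22.7,41.6,0,0,0,0,0.6],[22.7,41.6,0,0,0,0,0.6],[22.7,41.6,0,0,0,0,0.6],[0,0,0,0,0,0,0.6],[0,0,0,0,0,0,0.6]]' 20
python3 - <<'E'
from h import *
go(.5956,.1727,.119)
E
```

```text
time: 15.48
position: [0.596, 0.1718, 0.1234]
ee_rot: [[-0.958, 0.287, 0.001], [0.287, 0.958, -0.0], [-0.001, -0.0, -1.0]]
contact_force: [0.7, -1.1, -0.2]
width: 0.401
grasp_force: 0.0
shift mm [ 0.7  0.7 39.9] t 15.47
```

```bash
python3 -m handwheel '[[0.5,0.7,26,0,0,0,0.6],[0,0,13.5,0,0,0,0.6],[0,0,0,0,0,0,0.6],[0,0,0,0,0,0,1],[0,0,0,0,0,0,1],[0,0,0,0,0,0,1],[0,0,-10,0,0,0,1],[0,0,-25,0,0,0,1],[0,0,-40,0,0,0,1]]' 20
python3 -m handwheel '[[-20.9,-44,0,0,0,0,1],[-20.9,-44,0,0,0,0,1],[-20.9,-44,0,0,0,0,1],[-20.9,-44,0,0,0,0,1],[0,0,0,0,0,0,1],[0,0,40,0,0,0,1],[0,0,50,0,0,0,1],[0,0,30,0,0,0,1],[0,0,0,0,0,0,1]]' 20
python3 - <<'E'
from h import *
im,d,p=snap('wrist'); np.savez('/tmp/w6.npz',im=im,**p)
im,d,p=snap('scene'); a=cv2.resize(im[265:345,270:370],None,fx=4,fy=4); b,_,_=snap('side'); b=cv2.resize(b[220:300,280:380],None,fx=4,fy=4); save('d6.png',np.hstack([a,b]))
E
```

```text
time: 16.6
position: [0.5948, 0.1732, 0.159]
ee_rot: [[-0.958, 0.287, -0.002], [0.287, 0.958, -0.001], [0.001, -0.001, -1.0]]
contact_force: [1.0, -0.7, 0.0]
width: 0.153
grasp_force: 20.1
time: 17.73
position: [0.6235, -0.0182, 0.0369]
ee_rot: [[-0.958, 0.286, -0.004], [0.286, 0.958, 0.0], [0.004, -0.001, -1.0]]
contact_force: [-0.3, 0.2, 1.0]
width: 0.153
grasp_force: 20.1
```

View pics/d6.png

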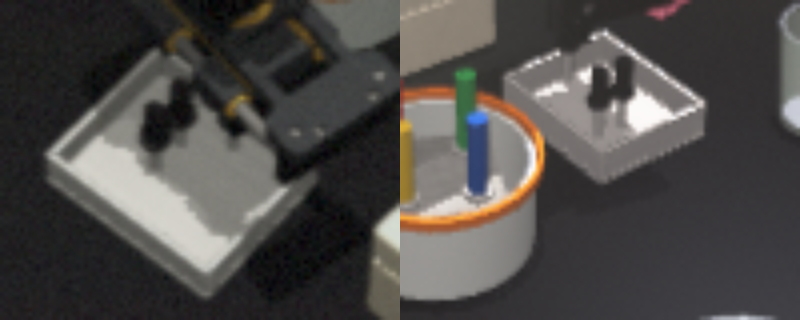

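The crop shows two plugs standing upright in the dish, with the third being lowered clear of them. Release it with a small opening.

```bash
python3 -m handwheel '[[0,6,0,0,0,0,1],[0,0,18,0,0,0,1],[0,0,6,0,0,0,1],[0,0,0,0,0,0,0.74],[0,0,0,0,0,0,0.74],[0,0,-40,0,0,0,0.74],[0,0,-50,0,0,0,0.6],[17.9,43.6,-20,0,0,0,0.6],[17.9,43.6,0,0,0,0,0.6],[17.9,43.6,0,0,0,0,0.6],[17.9,43.6,0,0,0,0,0.6],[17.9,43.6,0,0,0,0,0.6],[0,0,0,0,0,0,0.6],[0,0,0,0,0,0,0.6]]' 20
python3 - <<'E'
from h import *
go(.6021,.2224,.119)
E
```

```text
time: 19.62
position: [0.6039, 0.2201, 0.1248]
ee_rot: [[-0.958, 0.287, 0.001], [0.287, 0.958, -0.0], [-0.001, -0.0, -1.0]]
contact_force: [0.6, -0.8, -0.7]
width: 0.399
grasp_force: 0.0
shift mm [ 2.4  1.7 41.3] t 19.62
```

```bash
python3 -m handwheel '[[2,1.5,20,0,0,0,0.6],[0.4,0.2,21,0,0,0,0.6],[0,0,0,0,0,0,0.6],[0,0,0,0,0,0,1],[0,0,0,0,0,0,1],[0,0,0,0,0,0,1],[0,0,-10,0,0,0,1],[0,0,-25,0,0,0,1],[0,0,-40,0,0,0,1]]' 20
python3 -m handwheel '[[-23,-43.3,0,0,0,0,1],[-23,-43.3,0,0,0,0,1],[-23,-43.3,0,0,0,0,1],[-23,-43.3,0,0,0,0,1],[-23,-43.3,0,0,0,0,1],[0,0,0,0,0,0,1],[0,0,40,0,0,0,1],[0,0,50,0,0,0,1],[0,0,30,0,0,0,1],[0,0,16,0,0,0,1],[0,0,0,0,0,0,1]]' 20
```

```text
time: 20.75
position: [0.601, 0.2232, 0.159]
ee_rot: [[-0.958, 0.286, -0.002], [0.286, 0.958, -0.001], [0.001, -0.001, -1.0]]
contact_force: [-0.0, -0.5, -0.5]
width: 0.148
grasp_force: 20.0
time: 22.12
position: [0.6496, -0.0164, 0.0223]
ee_rot: [[-0.958, 0.286, -0.001], [0.286, 0.958, 0.0], [0.001, -0.0, -1.0]]
contact_force: [0.9, -0.6, -0.1]
width: 0.152
grasp_force: 20.0
```

```bash
python3 -m handwheel '[[0,0,9,0,0,0,1],[0,0,0,0,0,0,0.74],[0,0,0,0,0,0,0.74],[0,0,-40,0,0,0,0.74],[0,0,-50,0,0,0,0.6],[14.2,46.4,-50,0,0,0,0.6],[14.2,46.4,0,0,0,0,0.6],[14.2,46.4,0,0,0,0,0.6],[14.2,46.4,0,0,0,0,0.6],[0,0,0,0,0,0,0.6],[0,0,0,0,0,0,0.6],[0,0,0,0,0,0,0.6]]' 20
python3 - <<'E'
from h import *
s=bot.sense();print(s['position'])
im,d,p=snap('wrist'); np.savez('/tmp/w7.npz',im=im,**p)
r=rings(im,p,boxes=(240,40,440,215))
g=cv2.cvtColor(im,cv2.COLOR_RGB2GRAY)
for c in r:
    T=np.linalg.inv(p['pose']); x=T@np.r_[r[c],.110,1]; th=np.arctan2(np.hypot(x[0],x[1]),x[2]); ph=np.arctan2(x[1],x[0])
    u=p['cx']+p['fx']*th*np.cos(ph); v=p['cy']+p['fx']*th*np.sin(ph)
    u0,v0=int(round(u)),int(round(v)); w=g[v0-11:v0+12,u0-11:u0+12]; mn=w.min()
    b=blobs((g<70),(u0-11,v0-11,u0+12,v0+12),8)
    print(c,'px',round(u,1),round(v,1),mn,[ (t[0],t[1],onplane(p,*t[1],.110,True)[:2].round(4)) for t in b[:1]])
save('w7.png',cv2.resize(im[50:210,240:440],None,fx=3,fy=3))
E
```

```text
time: 23.62
position: [0.6491, 0.1701, 0.1488]
ee_rot: [[-0.957, 0.289, 0.001], [0.289, 0.957, -0.0], [-0.001, -0.0, -1.0]]
contact_force: [1.2, -0.6, 0.8]
width: 0.4
grasp_force: 0.0
[0.64908664 0.17006298 0.14875321]
red [0.6019 0.2223] r mm 16.2 px 1173 [380.1 155.4]
yellow [0.5954 0.1726] r mm 16.3 px 1228 [302.7 167.6]
green [0.5523 0.229 ] r mm 16.1 px 1151 [368.4  78.3]
blue [0.5457 0.1793] r mm 16.1 px 1178 [289.4  90.5]
red px 380.4 155.6 78 []
yellow px 302.5 167.8 81 []
green px 368.7 78.1 75 []
blue px 289.2 90.3 75 []
```

View pics/w7.png

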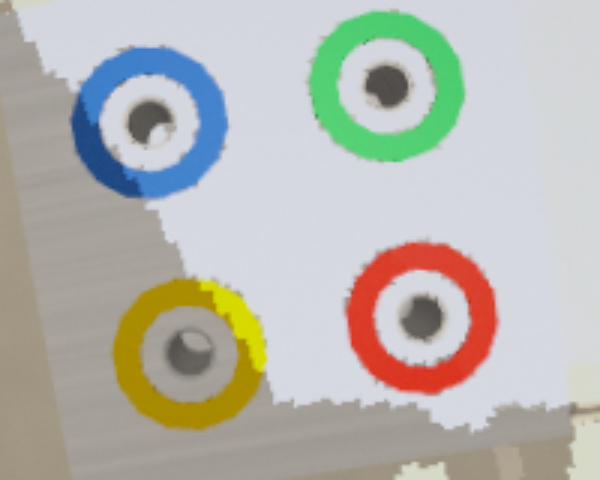

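All four wells are open. Positions are confirmed to 0.2 mm. Now the green probe.

```bash
python3 -m handwheel '[[13.1,-42.5,0,0,0,0,0.6],[13.1,-42.5,0,0,0,0,0.6],[13.1,-42.5,5,0,0,0,0.6],[13.1,-42.5,5,0,0,0,0.6],[13.1,-42.5,8,0,0,0,0.6],[13.1,-42.5,8,0,0,0,0.6],[0,0,0,0,0,0,0.6],[0,0,0,0,0,0,0.6]]' 30
python3 - <<'E'
from h import *
go(.5005,-.0513,.085)
im,d,p=snap('wrist')
b=blobs(mask(im,'green',110,40),(250,150,400,330)); print(b[:3]); R=np.array(bot.sense()['ee_rot'])
for z in (.09,.095): print(onplane(p,*b[0][1],z,True)[:2])
E
```

```text
time: 24.68
position: [0.5006, -0.0498, 0.1228]
ee_rot: [[-0.958, 0.288, 0.001], [0.288, 0.958, 0.001], [-0.001, 0.001, -1.0]]
contact_force: [-0.1, 0.1, 0.8]
width: 0.399
grasp_force: 0.0
shift mm [-0.3 -1.6 73.3] t 24.68
[(np.int32(882), [319.7, 251.7], [309, 228, 22, 47])]
[ 0.50192049 -0.05247124]
[ 0.50025463 -0.05190367]
```

```bash
python3 -m handwheel '[[0,-1.2,25,0,0,0,0.6],[-0.3,-0.5,30,0,0,0,0.6],[0,0,18,0,0,0,0.6],[0,0,0,0,0,0,0.6],[0,0,0,0,0,0,0.8],[0,0,0,0,0,0,1],[0,0,0,0,0,0,1],[0,0,0,0,0,0,1]]' 30
python3 - <<'E'
from h import *
s=bot.sense(); print(s['position'],(np.array(s['ee_rot']).T@s['contact_force']).round(2),s['width']*87)
E
```

```text
time: 25.72
position: [0.5005, -0.0516, 0.0499]
ee_rot: [[-0.958, 0.287, 0.001], [0.287, 0.958, 0.0], [-0.001, 0.0, -1.0]]
contact_force: [0.0, -1.2, 3.2]
width: 0.15
grasp_force: 29.9
[ 0.50053798 -0.05159314  0.04992193] [-0.38 -1.1  -3.16] 13.040058242740098
```

```bash
python3 -m handwheel '[[0,0,-8,0,0,0,1],[0,0,-22,0,0,0,1],[0,0,-45,0,0,0,1],[0,0,-50,0,0,0,1],[5.15,47.3,0,0,0,0,1],[5.15,47.3,0,0,0,0,1],[5.15,47.3,0,0,0,0,1],[5.15,47.3,0,0,0,0,1],[5.15,47.3,0,0,0,0,1],[5.15,47.3,0,0,0,0,1],[0,0,0,0,0,0,1],[0,0,0,0,0,0,1]]' 30
python3 - <<'E'
from h import *
go(.5523,.2290,.142)
im,d,p=snap('wrist'); np.savez('/tmp/w8.npz',im=im,**p); s=bot.sense(); print(s['position'],p['cx'],p['cy'])
save('w8.png',cv2.resize(im[130:330,220:440],None,fx=3,fy=3)); rings(im,p,boxes=(250,170,430,330))
E
```

```text
time: 27.22
position: [0.5518, 0.2285, 0.1745]
ee_rot: [[-0.958, 0.287, -0.0], [0.287, 0.958, -0.001], [-0.0, -0.001, -1.0]]
contact_force: [0.5, -0.3, -0.2]
width: 0.15
grasp_force: 29.9
shift mm [-0.3  0.7 68. ] t 27.23
[0.55197727 0.2279499  0.17463068] 324.0488134401436 234.8818965348489
red [0.5921 0.2281] r mm 0.8 px 4 [338.2 283. ]
yellow [0.5884 0.1753] r mm 10.7 px 136 [274.9 291.1]
green [0.5986 0.2128] r mm 24.5 px 1604 [323.8 295. ]
blue [0.546 0.179] r mm 15.8 px 504 [265.2 245.8]
```

View pics/w8.png

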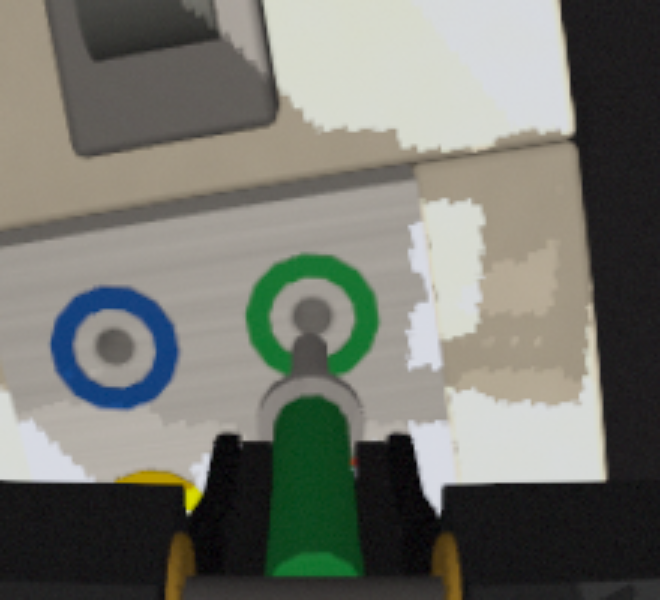

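The crop shows the green probe's tip at about (323,242), just short of the green well at (324,235). It needs +0.7 mm in tool y, as computed.

```bash
python3 -m handwheel '[[-0.3,0.7,8,0,0,0,1],[0,0,8,0,0,0,1],[0,0,0,0,0,0,1],[0,0,0,0,0,0,1]]' 30
python3 - <<'E'
from h import *
go(.5523,.2290,.142)
im,d,p=snap('wrist'); r=rings(im,p,boxes=(290,170,380,260))
E
```

```text
time: 27.78
position: [0.5524, 0.2297, 0.1585]
ee_rot: [[-0.958, 0.287, 0.0], [0.287, 0.958, 0.0], [0.0, 0.0, -1.0]]
contact_force: [-0.7, -0.7, -0.4]
width: 0.148
grasp_force: 29.9
shift mm [-0.1 -0.7 52. ] t 27.77
green [0.5525 0.2287] r mm 16.0 px 749 [321.9 237.4]
```

```bash
cat >> h.py <<'E'
def rel(c,box,z=.110,N=4,off=0):
    # ring centre in tool axes (mm) from finger centre line, fixed mount; averages N looks
    o=[];P=[]
    for i in range(N):
        s=bot.sense(); im,d,p=snap('wrist'); R=np.array(s['ee_rot']); r=rings(im,p,z,box,False)
        o.append((R.T@(np.r_[r[c],z]-s['position'])*1000)); P.append(np.r_[s['position'],(R.T@(p['pose'][:3,3]-s['position']))])
    print(c,'rel mean',np.mean(o,0).round(2),'sd',np.std(o,0).round(2),'pos',np.mean(P,0)[:3].round(4),'sd mm',(np.std(P,0)*1000).round(2), 'ringworld sd'); return np.mean(o,0)
E
python3 - <<'E'
from h import *
rel('green',(290,170,380,260))
E
```

```text
green rel mean [-0.3  -1.02 48.62] sd [0.01 0.04 0.03] pos [0.5525 0.2299 0.1586] sd mm [0.02 0.04 0.03 0.01 0.01 0.01] ringworld sd
```

```bash
python3 -m handwheel '[[-0.2,-0.8,0,0,0,0,1],[0,0,3,0,0,0,1],[0,0,0,0,0,0,1],[0,0,0,0,0,0,1]]' 30
python3 - <<'E'
from h import *
rel('green',(290,170,380,260),N=2)
E
python3 -m handwheel '[[0,0,4,0,0,0,1],[0,0,4,0,0,0,1],[0,0,4,0,0,0,1],[0,0,0,0,0,0,1]]' 30
```

```text
time: 28.52
position: [0.5523, 0.229, 0.1554]
ee_rot: [[-0.958, 0.287, -0.0], [0.287, 0.958, 0.0], [0.0, 0.0, -1.0]]
contact_force: [0.3, -0.4, 0.1]
width: 0.148
grasp_force: 29.9
green rel mean [-0.15 -0.23 45.38] sd [0.01 0.01 0.02] pos [0.5523 0.229  0.1554] sd mm [0.02 0.   0.02 0.   0.01 0.  ] ringworld sd
time: 29.12
position: [0.552, 0.2289, 0.1429]
ee_rot: [[-0.958, 0.287, -0.001], [0.287, 0.958, -0.0], [0.001, -0.0, -1.0]]
contact_force: [-0.2, -0.8, 0.3]
width: 0.149
grasp_force: 29.9
```

No force with the tip 8 mm into the well. Push it home.

```bash
python3 -m handwheel '[[0,0,10,0,0,0,1],[0,0,12,0,0,0,1],[0,0,10,0,0,0,1],[0,0,3,0,0,0,1],[0,0,2,0,0,0,1],[0,0,0,0,0,0,1],[0,0,0,0,0,0,1]]' 30
```

```text
time: 30.0
position: [0.5526, 0.229, 0.1069]
ee_rot: [[-0.958, 0.287, 0.001], [0.287, 0.958, 0.0], [-0.001, 0.001, -1.0]]
contact_force: [-1.2, -1.1, 3.9]
width: 0.15
grasp_force: 29.9
```

```bash
python3 -m handwheel '[[0,0,2,0,0,0,1],[0,0,0,0,0,0,1],[0,0,0,0,0,0,1]]' 30; python3 -m handwheel '[[0,0,-1.5,0,0,0,1],[0,0,0,0,0,0,0.6],[0,0,0,0,0,0,0.6],[0,0,-30,0,0,0,0.6],[0,0,-20,0,0,0,0.6]]' 30
python3 - <<'E'
from h import *
go(.4745,-.0942,.150)
E
```

```text
time: 30.38
position: [0.5532, 0.2291, 0.1068]
ee_rot: [[-0.958, 0.287, 0.002], [0.287, 0.958, 0.001], [-0.002, 0.002, -1.0]]
contact_force: [-4.4, -3.3, 17.6]
width: 0.149
grasp_force: 29.9
time: 31.0
position: [0.5524, 0.2291, 0.1566]
ee_rot: [[-0.958, 0.287, 0.0], [0.287, 0.958, 0.0], [-0.0, 0.0, -1.0]]
contact_force: [1.4, -0.2, -0.8]
width: 0.388
grasp_force: 0.0
shift mm [ -18.  -332.1   42. ] t 31.0
```

```bash
python3 -m handwheel '[[-2.6,-47.4,0,0,0,0,0.6],[-2.6,-47.4,0,0,0,0,0.6],[-2.6,-47.4,5,0,0,0,0.6],[-2.6,-47.4,5,0,0,0,0.6],[-2.6,-47.4,10,0,0,0,0.6],[-2.6,-47.4,10,0,0,0,0.6],[-2.6,-47.4,5,0,0,0,0.6],[0,0,0,0,0,0,0.6],[0,0,0,0,0,0,0.6]]' 30
python3 - <<'E'
from h import *
im,d,p=snap('wrist')
b=blobs(mask(im,'blue',110,40),(250,150,400,330)); print(b[:3])
for z in (.09,.095): print(onplane(p,*b[0][1],z,True)[:2])
go(.4745,-.0942,.085)
E
```

```text
time: 32.12
position: [0.4748, -0.0934, 0.1208]
ee_rot: [[-0.958, 0.286, 0.0], [0.286, 0.958, 0.0], [0.0, 0.0, -1.0]]
contact_force: [0.2, 1.6, 0.5]
width: 0.402
grasp_force: 0.0
[(np.int32(907), [320.7, 252.6], [309, 228, 23, 48])]
[ 0.47617884 -0.09540534]
[ 0.47449994 -0.09484846]
shift mm [ 0.1 -1.4 71.4] t 32.17
```

```bash
python3 -m handwheel '[[0,-1,25,0,0,0,0.6],[0,-0.5,30,0,0,0,0.6],[0,0,16,0,0,0,0.6],[0,0,0,0,0,0,0.6],[0,0,0,0,0,0,0.8],[0,0,0,0,0,0,1],[0,0,0,0,0,0,1],[0,0,0,0,0,0,1]]' 30
python3 -m handwheel '[[0,0,-8,0,0,0,1],[0,0,-22,0,0,0,1],[0,0,-45,0,0,0,1],[0,0,-50,0,0,0,1],[1.7,47.1,0,0,0,0,1],[1.7,47.1,0,0,0,0,1],[1.7,47.1,0,0,0,0,1],[1.7,47.1,0,0,0,0,1],[1.7,47.1,0,0,0,0,1],[1.7,47.1,0,0,0,0,1],[0,0,8,0,0,0,1],[0,0,8,0,0,0,1],[0,0,0,0,0,0,1],[0,0,0,0,0,0,1],[0,0,0,0,0,0,1]]' 30
python3 - <<'E'
from h import *
go(.5457,.1793,.142)
rel('blue',(280,170,380,260),N=2)
E
```

```text
time: 33.17
position: [0.4747, -0.0955, 0.0505]
ee_rot: [[-0.958, 0.287, 0.001], [0.287, 0.958, 0.0], [-0.001, 0.001, -1.0]]
contact_force: [-0.5, -0.3, 5.0]
width: 0.149
grasp_force: 30.0
time: 35.05
position: [0.5456, 0.1777, 0.1594]
ee_rot: [[-0.958, 0.287, 0.001], [0.287, 0.958, 0.0], [-0.001, 0.001, -1.0]]
contact_force: [-0.4, -0.3, -0.6]
width: 0.153
grasp_force: 30.0
shift mm [ 0.4  1.5 52.9] t 35.05
blue rel mean [ 0.12  1.39 49.35] sd [0.05 0.07 0.04] pos [0.5456 0.1778 0.1594] sd mm [0.02 0.08 0.04 0.   0.01 0.  ] ringworld sd
```

```bash
python3 -m handwheel '[[0.2,1.4,0,0,0,0,1],[0,0,4,0,0,0,1],[0,0,0,0,0,0,1],[0,0,0,0,0,0,1]]' 30
python3 - <<'E'
from h import *
go(.5457,.1793,.142)
rel('blue',(280,170,380,260),N=2)
E
python3 -m handwheel '[[0,0,4,0,0,0,1],[0,0,4,0,0,0,1],[0,0,4,0,0,0,1],[0,0,0,0,0,0,1]]' 30
```

```text
time: 35.65
position: [0.5456, 0.1795, 0.1548]
ee_rot: [[-0.958, 0.287, -0.0], [0.287, 0.958, -0.0], [0.0, -0.0, -1.0]]
contact_force: [-0.3, -0.7, -0.5]
width: 0.149
grasp_force: 30.0
shift mm [-0.1 -0.1 48.3] t 35.65
blue rel mean [-0.41 -0.23 44.85] sd [0.04 0.05 0.03] pos [0.5456 0.1795 0.1549] sd mm [0.   0.04 0.03 0.02 0.02 0.01] ringworld sd
time: 36.25
position: [0.5454, 0.1794, 0.1424]
ee_rot: [[-0.958, 0.287, -0.001], [0.287, 0.958, -0.0], [0.001, -0.0, -1.0]]
contact_force: [-0.9, 0.4, -0.4]
width: 0.154
grasp_force: 30.0
```

Entered cleanly; push home, release, then go to the red probe.

```bash
python3 -m handwheel '[[0,0,10,0,0,0,1],[0,0,12,0,0,0,1],[0,0,10,0,0,0,1],[0,0,3,0,0,0,1],[0,0,3,0,0,0,1],[0,0,0,0,0,0,1],[0,0,0,0,0,0,1]]' 30
python3 -m handwheel '[[0,0,0,0,0,0,1],[0,0,-1,0,0,0,1],[0,0,0,0,0,0,0.6],[0,0,0,0,0,0,0.6],[0,0,-30,0,0,0,0.6],[0,0,-20,0,0,0,0.6]]' 30
python3 - <<'E'
from h import *
go(.4574,-.0258,.155)
E
```

```text
time: 37.12
position: [0.5463, 0.1796, 0.1074]
ee_rot: [[-0.958, 0.287, 0.002], [0.287, 0.958, 0.001], [-0.001, 0.002, -1.0]]
contact_force: [-7.2, -3.9, 20.4]
width: 0.148
grasp_force: 30.1
time: 37.88
position: [0.5458, 0.1796, 0.1567]
ee_rot: [[-0.958, 0.287, 0.0], [0.287, 0.958, 0.0], [-0.0, 0.0, -1.0]]
contact_force: [-0.3, -0.2, 0.6]
width: 0.386
grasp_force: 0.0
shift mm [  25.8 -222.2   37.1] t 37.88
```

```bash
python3 -m handwheel '[[5.2,-44.4,0,0,0,0,0.6],[5.2,-44.4,5,0,0,0,0.6],[5.2,-44.4,10,0,0,0,0.6],[5.2,-44.4,12,0,0,0,0.6],[5.2,-44.4,10,0,0,0,0.6],[0,0,0,0,0,0,0.6],[0,0,0,0,0,0,0.6]]' 30
python3 - <<'E'
from h import *
im,d,p=snap('wrist')
b=blobs(mask(im,'red',110,40),(250,150,400,330)); print(b[:3])
for z in (.09,.095): print(onplane(p,*b[0][1],z,True)[:2])
go(.4574,-.0258,.085)
E
```

```text
time: 38.75
position: [0.4574, -0.0251, 0.119]
ee_rot: [[-0.958, 0.287, 0.0], [0.287, 0.958, 0.0], [-0.0, 0.001, -1.0]]
contact_force: [0.5, -0.2, -0.7]
width: 0.399
grasp_force: 0.0
[(np.int32(948), [321.0, 253.6], [310, 229, 23, 49])]
[ 0.45891443 -0.02693911]
[ 0.45721768 -0.02638176]
shift mm [-0.1 -1.1 69.6] t 38.8
```

```bash
python3 -m handwheel '[[0,-0.8,25,0,0,0,0.6],[0,-0.3,30,0,0,0,0.6],[0,0,14.5,0,0,0,0.6],[0,0,0,0,0,0,0.6],[0,0,0,0,0,0,0.8],[0,0,0,0,0,0,1],[0,0,0,0,0,0,1],[0,0,0,0,0,0,1]]' 30
python3 -m handwheel '[[0,0,-8,0,0,0,1],[0,0,-22,0,0,0,1],[0,0,-45,0,0,0,1],[0,0,-50,0,0,0,1],[-22.4,40,0,0,0,0,1],[-22.4,40,0,0,0,0,1],[-22.4,40,0,0,0,0,1],[0,40,0,0,0,0,1],[0,40,0,0,0,0,1],[0,40,0,0,0,0,1],[0,39.6,0,0,0,0,1],[0,0,8,0,0,0,1],[0,0,8,0,0,0,1],[0,0,0,0,0,0,1],[0,0,0,0,0,0,1],[0,0,0,0,0,0,1]]' 30
python3 - <<'E'
from h import *
go(.6020,.2223,.142)
rel('red',(280,170,380,260),N=2)
E
```

```text
time: 39.8
position: [0.4573, -0.0267, 0.0499]
ee_rot: [[-0.958, 0.287, 0.001], [0.287, 0.958, 0.0], [-0.001, 0.001, -1.0]]
contact_force: [-0.3, -1.1, 3.7]
width: 0.152
grasp_force: 30.0
time: 41.8
position: [0.6015, 0.2214, 0.1589]
ee_rot: [[-0.958, 0.287, 0.001], [0.287, 0.958, 0.0], [-0.001, 0.001, -1.0]]
contact_force: [0.2, -0.6, 0.0]
width: 0.151
grasp_force: 30.0
shift mm [-0.2  0.9 52.4] t 41.8
red rel mean [-0.38  0.78 48.88] sd [0.05 0.1  0.06] pos [0.6015 0.2215 0.1589] sd mm [0.04 0.08 0.06 0.01 0.01 0.02] ringworld sd
```

```bash
python3 -m handwheel '[[-0.2,0.9,0,0,0,0,1],[0,0,4,0,0,0,1],[0,0,0,0,0,0,1],[0,0,0,0,0,0,1]]' 30
python3 - <<'E'
from h import *
go(.6020,.2223,.142)
rel('red',(280,170,380,260),N=2)
E
python3 -m handwheel '[[0,0,4,0,0,0,1],[0,0,4,0,0,0,1],[0,0,4,0,0,0,1],[0,0,0,0,0,0,1]]' 30
```

```text
time: 42.4
position: [0.6017, 0.2227, 0.1543]
ee_rot: [[-0.958, 0.287, -0.0], [0.287, 0.958, 0.0], [0.0, -0.0, -1.0]]
contact_force: [0.1, 0.4, -0.8]
width: 0.149
grasp_force: 30.0
shift mm [-0.4 -0.3 47.8] t 42.4
red rel mean [-0.31 -0.34 44.36] sd [0.1  0.03 0.06] pos [0.6017 0.2227 0.1544] sd mm [0.03 0.01 0.06 0.01 0.01 0.01] ringworld sd
time: 43.0
position: [0.6015, 0.2226, 0.1419]
ee_rot: [[-0.958, 0.287, -0.001], [0.287, 0.958, -0.0], [0.001, -0.0, -1.0]]
contact_force: [-0.1, 1.0, -0.6]
width: 0.153
grasp_force: 30.0
```

```bash
python3 -m handwheel '[[0,0,10,0,0,0,1],[0,0,12,0,0,0,1],[0,0,10,0,0,0,1],[0,0,3,0,0,0,1],[0,0,3,0,0,0,1],[0,0,0,0,0,0,1],[0,0,0,0,0,0,1]]' 30
python3 -m handwheel '[[0,0,0,0,0,0,1],[0,0,-1,0,0,0,1],[0,0,0,0,0,0,0.6],[0,0,0,0,0,0,0.6],[0,0,-30,0,0,0,0.6],[0,0,-20,0,0,0,0.6]]' 30
python3 - <<'E'
from h import *
go(.4318,-.0686,.155)
E
```

```text
time: 43.88
position: [0.6022, 0.2226, 0.1069]
ee_rot: [[-0.958, 0.287, 0.001], [0.287, 0.958, 0.001], [-0.001, 0.001, -1.0]]
contact_force: [-8.3, -3.2, 18.2]
width: 0.148
grasp_force: 30.0
time: 44.62
position: [0.602, 0.2227, 0.1562]
ee_rot: [[-0.958, 0.287, 0.0], [0.287, 0.958, 0.0], [-0.0, 0.0, -1.0]]
contact_force: [-0.6, 0.3, 0.7]
width: 0.392
grasp_force: 0.0
shift mm [  79.5 -327.9   36.6] t 44.62
```

```bash
python3 -m handwheel '[[11.4,-46.8,0,0,0,0,0.6],[11.4,-46.8,0,0,0,0,0.6],[11.4,-46.8,5,0,0,0,0.6],[11.4,-46.8,10,0,0,0,0.6],[11.4,-46.8,10,0,0,0,0.6],[11.4,-46.8,6,0,0,0,0.6],[11.4,-46.8,5,0,0,0,0.6],[0,0,0,0,0,0,0.6],[0,0,0,0,0,0,0.6]]' 30
python3 - <<'E'
from h import *
im,d,p=snap('wrist')
b=blobs(mask(im,'yellow',110,40),(250,150,400,330)); print(b[:3])
for z in (.09,.095): print(onplane(p,*b[0][1],z,True)[:2])
go(.4318,-.0686,.085)
E
```

```text
time: 45.75
position: [0.4318, -0.0678, 0.1195]
ee_rot: [[-0.958, 0.287, 0.001], [0.287, 0.958, 0.0], [-0.0, 0.001, -1.0]]
contact_force: [0.9, 0.0, -0.2]
width: 0.401
grasp_force: 0.0
[(np.int32(952), [320.7, 253.3], [309, 228, 24, 49]), (np.int32(18), [251.7, 301.6], [250, 298, 4, 7]), (np.int32(6), [384.0, 189.5], [383, 189, 3, 2])]
[ 0.43323454 -0.06978245]
[ 0.43154225 -0.06922227]
shift mm [-0.2 -1.2 70. ] t 45.8
```

```bash
python3 -m handwheel '[[0,-0.9,25,0,0,0,0.6],[-0.2,-0.4,30,0,0,0,0.6],[0,0,15,0,0,0,0.6],[0,0,0,0,0,0,0.6],[0,0,0,0,0,0,0.8],[0,0,0,0,0,0,1],[0,0,0,0,0,0,1],[0,0,0,0,0,0,1]]' 30
python3 -m handwheel '[[0,0,-8,0,0,0,1],[0,0,-22,0,0,0,1],[0,0,-45,0,0,0,1],[0,0,-50,0,0,0,1],[-29.2,40,0,0,0,0,1],[-29.2,40,0,0,0,0,1],[-29.2,40,0,0,0,0,1],[0,40,0,0,0,0,1],[0,40,0,0,0,0,1],[0,40,0,0,0,0,1],[0,39,0,0,0,0,1],[0,0,8,0,0,0,1],[0,0,8,0,0,0,1],[0,0,0,0,0,0,1],[0,0,0,0,0,0,1],[0,0,0,0,0,0,1]]' 30
python3 - <<'E'
from h import *
go(.5955,.1726,.142)
rel('yellow',(280,170,380,260),N=2)
E
```

```text
time: 46.8
position: [0.4317, -0.0695, 0.0499]
ee_rot: [[-0.958, 0.287, 0.001], [0.287, 0.958, 0.0], [-0.001, 0.001, -1.0]]
contact_force: [-0.1, -0.1, 4.5]
width: 0.148
grasp_force: 30.0
time: 48.8
position: [0.5953, 0.1721, 0.1589]
ee_rot: [[-0.958, 0.287, 0.001], [0.287, 0.958, 0.0], [-0.0, 0.001, -1.0]]
contact_force: [0.7, 0.8, -0.5]
width: 0.15
grasp_force: 30.0
shift mm [-0.   0.5 52.4] t 48.8
yellow rel mean [-0.11  0.41 48.84] sd [0.02 0.06 0.04] pos [0.5953 0.1722 0.1588] sd mm [0.02 0.07 0.04 0.01 0.   0.01] ringworld sd
```

```bash
python3 -m handwheel '[[0,0.3,0,0,0,0,1],[0,0,4,0,0,0,1],[0,0,0,0,0,0,1],[0,0,0,0,0,0,1]]' 30
python3 - <<'E'
from h import *
go(.5955,.1726,.142)
rel('yellow',(280,170,380,260),N=2)
E
python3 -m handwheel '[[0,0,4,0,0,0,1],[0,0,4,0,0,0,1],[0,0,4,0,0,0,1],[0,0,0,0,0,0,1]]' 30
```

```text
time: 49.4
position: [0.5952, 0.1728, 0.1543]
ee_rot: [[-0.958, 0.287, -0.0], [0.287, 0.958, 0.0], [0.0, -0.0, -1.0]]
contact_force: [-0.1, -0.6, -1.2]
width: 0.151
grasp_force: 30.0
shift mm [-0.4 -0.1 47.8] t 49.4
yellow rel mean [-0.36 -0.08 44.37] sd [0.03 0.01 0.05] pos [0.5952 0.1728 0.1544] sd mm [0.03 0.01 0.05 0.   0.01 0.01] ringworld sd
time: 50.0
position: [0.5949, 0.1728, 0.1419]
ee_rot: [[-0.958, 0.287, -0.001], [0.287, 0.958, -0.0], [0.001, -0.0, -1.0]]
contact_force: [0.4, 0.5, -0.5]
width: 0.145
grasp_force: 30.0
```

```bash
python3 -m handwheel '[[0,0,10,0,0,0,1],[0,0,12,0,0,0,1],[0,0,10,0,0,0,1],[0,0,3,0,0,0,1],[0,0,3,0,0,0,1],[0,0,0,0,0,0,1],[0,0,0,0,0,0,1]]' 30
python3 -m handwheel '[[0,0,0,0,0,0,1],[0,0,-1,0,0,0,1],[0,0,0,0,0,0,0.6],[0,0,0,0,0,0,0.6],[0,0,-30,0,0,0,0.6],[0,0,-20,0,0,0,0.6],[6,-45,0,0,0,0,0.6],[6,-55,0,0,0,0,0.5],[6,-55,0,0,0,0,0.5],[6,-55,0,0,0,0,0.5],[6,-55,0,0,0,0,0.5],[0,-55,0,0,0,0,0.5],[0,-45,0,0,0,0,0.5],[0,-45,0,0,0,0,0.5],[0,0,0,0,0,0,0.5],[0,0,0,0,0,0,0.5]]' 30
python3 - <<'E'
from h import *
im,d,p=snap('wrist'); np.savez('/tmp/w9.npz',im=im,**p); save('w9.png',im)
a,_,_=snap('scene'); a=cv2.resize(a[255:355,270:490],None,fx=2.9,fy=2.9); save('w9.png',np.vstack([cv2.resize(im[:340],None,fx=.88,fy=.88),cv2.resize(a,(563,256))]))
E
```

```text
time: 50.88
position: [0.5958, 0.1728, 0.1068]
ee_rot: [[-0.958, 0.287, 0.002], [0.287, 0.958, 0.001], [-0.001, 0.002, -1.0]]
contact_force: [-7.8, -2.7, 17.7]
width: 0.152
grasp_force: 30.0
time: 52.88
position: [0.4491, -0.2107, 0.1552]
ee_rot: [[-0.958, 0.287, -0.0], [0.287, 0.958, 0.0], [0.0, 0.0, -1.0]]
contact_force: [0.3, 0.3, -0.1]
width: 0.497
grasp_force: 0.0
```

View pics/w9.png

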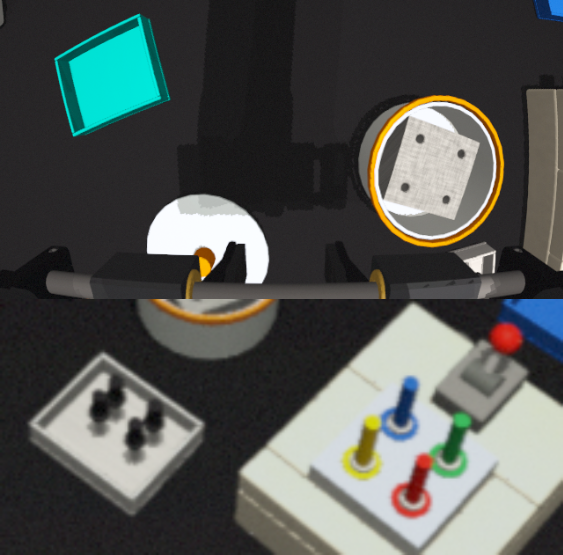

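All four probes sit in their own colours and four plugs are in the dish (lower crop). The tub is empty. The lid is partly hidden by the fingers, so move aside to measure it.

```bash
python3 -m handwheel '[[-39,-21,0,0,0,0,0.4],[-39,-21,0,0,0,0,0.4],[-39,-21,0,0,0,0,0.4],[-39,-21,0,0,0,0,0.4],[0,0,0,0,0,0,0.4],[0,0,0,0,0,0,0.4]]' 30
python3 - <<'E'
from h import *
im,d,p=snap('wrist'); np.savez('/tmp/w10.npz',im=im,**p); s=bot.sense(); print(s['position'])
h=hsv(im); m=(h[...,1]<60)&(h[...,2]>100)
def circ(z):
    mm=(m&(np.arange(480)[:,None]<290)).astype(np.uint8); n,l,st,c=cv2.connectedComponentsWithStats(mm); i=1+np.argmax(st[1:,4]); print(st[i],c[i])
    hu=cv2.convexHull(np.argwhere(l==i)[:,::-1].astype(np.int32))[:,0].astype(float); q=onplane(p,hu[:,0],hu[:,1],z,True)[:,:2]
    A=np.c_[2*q,np.ones(len(q))]; w=np.linalg.lstsq(A,(q**2).sum(1),rcond=None)[0]; print('lid',w[:2],np.sqrt(w[2]+w[0]**2+w[1]**2)); return w[:2]
L=circ(.016)
b=blobs(mask(im,'orange'),None,60); print([ (t,onplane(p,*t[1],.032,True)[:2].round(4)) for t in b[:4]])
r=[]
for n,bx in (('scene',(225,180,300,250)),('side',(330,280,410,350))):
    a,_,q=snap(n); t=blobs(mask(a,'orange'),bx); print(n,t[:2]); r.append(ray(q,*t[0][1]))
    if n=='scene':
        aa=hsv(a); k=(aa[...,0]>5)&(aa[...,0]<18)&(aa[...,1]>120); t=blobs(k,(165,150,215,215)); print('bottle',t[0],onplane(q,*t[0][1],.05))
print('knob 2 views',tri(*r))
E
```

```text
time: 53.72
position: [0.5743, -0.3355, 0.1548]
ee_rot: [[-0.958, 0.286, -0.001], [0.286, 0.958, 0.001], [0.001, 0.0, -1.0]]
contact_force: [-0.1, -0.5, 0.3]
width: 0.601
grasp_force: 0.0
[ 0.57426989 -0.33522732  0.15535124]
[  233    52   163   161 19719] [313.98407627 131.84613824]
lid [ 0.50141163 -0.32294656] 0.07362845837739301
[((np.int32(3660), [116.6, 261.0], [80, 228, 74, 74]), array([ 0.557, -0.553])), ((np.int32(714), [312.5, 132.5], [298, 118, 30, 30]), array([ 0.5013, -0.3233])), ((np.int32(693), [536.9, 61.3], [514, 0, 95, 113]), array([ 0.4847, -0.0984])), ((np.int32(544), [625.7, 55.4], [595, 0, 42, 108]), array([0.4901, 0.0314]))]
scene [(np.int32(107), [258.7, 209.0], [254, 203, 10, 13])]
bottle (np.int32(507), [186.0, 173.7], [173, 161, 27, 25]) [ 0.53196667 -0.54755063  0.05      ]
side [(np.int32(127), [367.4, 315.0], [363, 308, 10, 15])]
knob 2 views (array([ 0.50078999, -0.32444783,  0.03009848]), [np.float64(0.001101811856017986), np.float64(0.0011018118560178975)])
```

```bash
python3 -m handwheel '[[36.7,-4.6,0,0,0,0,0.4],[36.6,-4.6,20,0,0,0,0.4],[0,0,40,0,0,0,0.4],[0,0,40,0,0,0,0.4],[0,0,15,0,0,0,0.4],[0,0,0,0,0,0,0.4],[0,0,0,0,0,0,0.4]]' 30
python3 - <<'E'
from h import *
go(.5014,-.323,.0205)
E
```

```text
time: 54.75
position: [0.5023, -0.3249, 0.042]
ee_rot: [[-0.958, 0.287, 0.002], [0.287, 0.958, -0.001], [-0.002, -0.0, -1.0]]
contact_force: [0.3, 0.3, 1.0]
width: 0.599
grasp_force: 0.0
shift mm [ 1.6  1.5 57. ] t 54.75
```

```bash
python3 -m handwheel '[[1.3,1.5,25,0,0,0,0.4],[0,0,20,0,0,0,0.4],[0,0,12,0,0,0,0.4],[0,0,0,0,0,0,0.4],[0,0,0,0,0,0,0.7],[0,0,0,0,0,0,1],[0,0,0,0,0,0,1],[0,0,0,0,0,0,1]]' 40
python3 -m handwheel '[[0,0,-8,0,0,0,1],[0,0,-22,0,0,0,1],[0,0,-40,0,0,0,1],[0,0,-40,0,0,0,1],[0,0,0,0,0,0,1],[0,0,0,0,0,0,1]]' 40
python3 - <<'E'
from h import *
s=bot.sense(); im,d,p=snap('wrist'); h=hsv(im); save('w11.png',im)
go(.4663,-.0599,.0)
E
```

```text
time: 55.75
position: [0.5007, -0.3226, -0.0165]
ee_rot: [[-0.958, 0.287, 0.0], [0.287, 0.958, -0.0], [-0.0, 0.0, -1.0]]
contact_force: [0.1, -0.0, 0.4]
width: 0.288
grasp_force: 40.0
time: 56.5
position: [0.5003, -0.3221, 0.0928]
ee_rot: [[-0.958, 0.287, -0.001], [0.287, 0.958, 0.001], [0.001, 0.001, -1.0]]
contact_force: [0.7, 0.4, -1.7]
width: 0.289
grasp_force: 40.0
shift mm [107.1 241.3 128.1] t 56.55
```

```bash
python3 -m handwheel '[[21.4,48.2,0,0,0,0,1],[21.4,48.2,0,0,0,0,1],[21.4,48.2,0,0,0,0,1],[21.4,48.2,0,0,0,0,1],[21.4,48.2,0,0,0,0,1],[0,0,0,0,0,0,1],[0,0,0,0,0,0,1],[0,0,0,0,0,0,1]]' 40
python3 - <<'E'
from h import *
im,d,p=snap('wrist'); s=bot.sense(); print(s['position'])
h=hsv(im); m=((h[...,1]<60)&(h[...,2]>130)); print([ (t,onplane(p,*t[1],.109+.016,True)[:2].round(4)) for t in blobs(m,(200,120,450,290),500)[:2]])
save('w12.png',im); go(.4657,-.0597,.083)
E
```

```text
time: 57.55
position: [0.4669, -0.0622, 0.093]
ee_rot: [[-0.957, 0.289, -0.001], [0.289, 0.957, -0.0], [0.001, -0.001, -1.0]]
contact_force: [0.2, 0.1, -1.0]
width: 0.289
grasp_force: 40.0
[ 0.46698797 -0.06217476  0.09306372]
[((np.int32(31198), [324.5, 220.4], [200, 140, 250, 150]), array([ 0.4328, -0.0509]))]
shift mm [ 1.9  2.  45.6] t 57.6
```

View pics/w12.png

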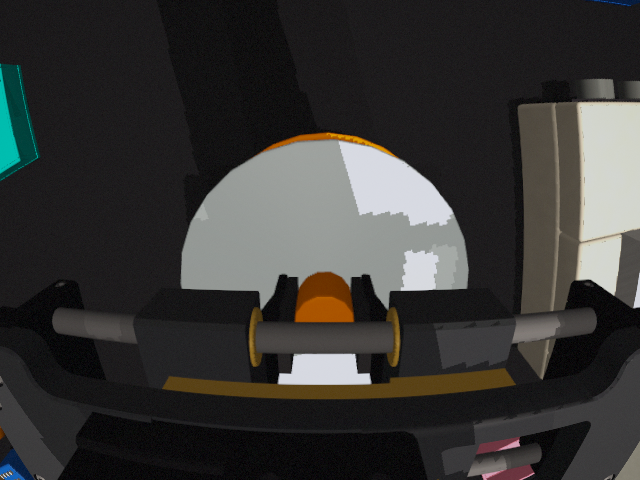

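The lid is held level over the tub, with the seal just visible behind it at (330,137). Lower it.

```bash
python3 -m handwheel '[[1.5,1.8,0,0,0,0,1],[0.2,0.2,18,0,0,0,1],[0,0,15,0,0,0,1],[0,0,7,0,0,0,1],[0,0,0,0,0,0,1],[0,0,0,0,0,0,1]]' 40
python3 -m handwheel '[[0,0,4,0,0,0,1],[0,0,2,0,0,0,1],[0,0,0,0,0,0,1]]' 40
```

```text
time: 58.35
position: [0.4665, -0.0586, 0.0538]
ee_rot: [[-0.958, 0.287, 0.001], [0.287, 0.958, 0.0], [-0.001, 0.0, -1.0]]
contact_force: [-0.1, -0.1, -1.4]
width: 0.285
grasp_force: 40.0
time: 58.72
position: [0.4661, -0.0585, 0.0473]
ee_rot: [[-0.958, 0.287, -0.0], [0.287, 0.958, 0.0], [0.0, 0.0, -1.0]]
contact_force: [0.7, -0.6, -1.8]
width: 0.289
grasp_force: 40.0
```

```bash
python3 -m handwheel '[[0,0,2,0,0,0,1],[0,0,2,0,0,0,1],[0,0,2,0,0,0,1],[0,0,1,0,0,0,1],[0,0,0,0,0,0,1]]' 40
python3 -m handwheel '[[0,0,2,0,0,0,1],[0,0,0,0,0,0,1],[0,0,0,0,0,0,1]]' 40
```

```text
time: 59.35
position: [0.4662, -0.0585, 0.0413]
ee_rot: [[-0.958, 0.287, -0.0], [0.287, 0.958, 0.001], [0.0, 0.001, -1.0]]
contact_force: [-9.5, -0.1, 20.0]
width: 0.289
grasp_force: 40.0
time: 59.72
position: [0.4668, -0.0586, 0.0407]
ee_rot: [[-0.958, 0.287, 0.001], [0.287, 0.958, 0.001], [-0.0, 0.002, -1.0]]
contact_force: [-15.8, 0.2, 39.8]
width: 0.287
grasp_force: 40.0
```

Firm at 40 N, with the lid at its seated height (0.0407 against the expected 0.0415). Release, look at the tub, and head for the lever.

```bash
python3 -m handwheel '[[0,0,-2,0,0,0,1],[0,0,-1,0,0,0,1],[0,0,0,0,0,0,0.4],[0,0,0,0,0,0,0.4],[0,0,-40,0,0,0,0.4],[0,0,-50,0,0,0,0.6],[22.5,42.3,-30,0,0,0,1],[22.5,42.3,0,0,0,0,1],[22.5,42.3,0,0,0,0,1],[22.5,42.3,0,0,0,0,1],[22.5,42.3,0,0,0,0,1],[22.5,42.3,0,0,0,0,1],[0,0,0,0,0,0,1],[0,0,0,0,0,0,1]]' 30
python3 - <<'E'
from h import *
s=bot.sense(); print(s['position'])
r=[];K=[];C=[]
for n,bx,kb in (('scene',(440,245,490,295),(320,205,390,275)),('side',(205,175,245,215),(255,225,325,300))):
    a,dd,q=snap(n); np.savez('/tmp/%s_f.npz'%n,im=a,d=dd,**q)
    t=blobs(mask(a,'red'),bx); r.append(ray(q,*t[0][1])); print(n,t[:1]); k=blobs(mask(a,'orange',120,60),kb); print(k[:4])
    v,u=np.mgrid[0:480,0:640]; o,rr=ray(q,u,v); X=o+rr*dd[...,None]; X=X[dd>0]; C.append(X)
print('ball',tri(*r))
for X in C:
    w=X[:,:2]-[.4663,-.0599]; R=np.hypot(*w.T); k=(R>.025)&(R<.066)&(X[:,2]>.04)&(X[:,2]<.11); A=np.c_[w[k],np.ones(k.sum())]; c=np.linalg.lstsq(A,X[k,2],rcond=None)[0]; print('lid top plane: tilt deg',np.degrees(c[:2]).round(2),'height',c[2].round(4),k.sum())
a=cv2.resize(np.load('/tmp/side_f.npz')['im'][215:300,245:335],None,fx=4,fy=4); b=cv2.resize(np.load('/tmp/scene_f.npz')['im'][200:285,310:400],None,fx=4,fy=4); save('f1.png',np.hstack([a,b]))
E
```

```text
time: 61.48
position: [0.4097, 0.2226, 0.1611]
ee_rot: [[-0.958, 0.287, -0.0], [0.287, 0.958, -0.001], [0.0, -0.001, -1.0]]
contact_force: [0.6, -0.5, 0.2]
width: 0.01
grasp_force: 0.0
[0.40967832 0.22259512 0.16112042]
scene [(np.int32(126), [466.9, 270.3], [461, 265, 13, 12])]
[(np.int32(98), [339.5, 258.8], [321, 240, 49, 27]), (np.int32(67), [353.0, 235.6], [349, 228, 10, 13])]
side [(np.int32(60), [222.2, 194.9], [218, 191, 9, 9])]
[(np.int32(164), [291.4, 274.0], [263, 261, 53, 19]), (np.int32(62), [287.5, 254.1], [284, 250, 8, 9])]
ball (array([0.44549626, 0.21660095, 0.15012369]), [np.float64(0.0008901148279353523), np.float64(0.0008901148279354522)])
lid top plane: tilt deg [-0.91 -1.14] height 0.0738 1627
lid top plane: tilt deg [-0.07  0.28] height 0.0724 942
```

View pics/f1.png

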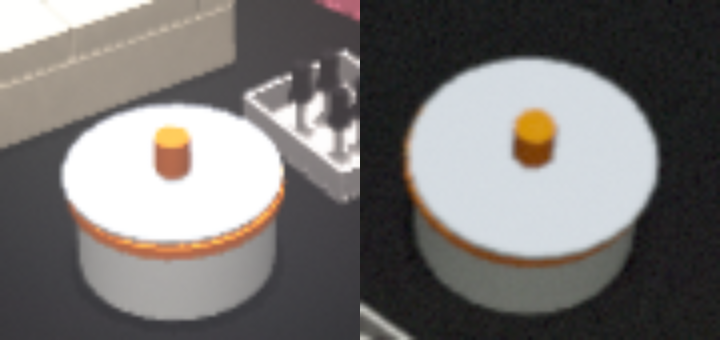

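The tub crops show the lid level and the seal closed beneath it; the top plane is about 74 mm high, as it should be seated. Now the lever.

```bash
python3 -m handwheel '[[0,0,30,0,0,0,1],[0,0,31,0,0,0,1],[0,0,0,0,0,0,1],[-7.9,1.2,0,0,0,0,1],[-7.9,1.2,0,0,0,0,1],[-7.9,1.2,0,0,0,0,1],[-7.9,1.2,0,0,0,0,1],[-7.9,1.2,0,0,0,0,1],[-5.9,1,0,0,0,0,1],[0,0,0,0,0,0,1]]' 30
python3 -m handwheel '[[-4,0.6,0,0,0,0,1],[-4,0.6,0,0,0,0,1],[0,0,0,0,0,0,1]]' 30
```

```text
time: 62.82
position: [0.4556, 0.2165, 0.1002]
ee_rot: [[-0.958, 0.287, 0.0], [0.287, 0.958, -0.001], [-0.0, -0.0, -1.0]]
contact_force: [-0.9, -0.2, -0.3]
width: 0.007
grasp_force: 0.0
time: 63.2
position: [0.4633, 0.2157, 0.1003]
ee_rot: [[-0.958, 0.287, 0.0], [0.287, 0.958, -0.0], [-0.0, -0.0, -1.0]]
contact_force: [-0.6, 1.0, -0.6]
width: 0.005
grasp_force: 0.3
```

```bash
python3 -m handwheel '[[-3,0.5,0,0,0,0,1],[0,0,0,0,0,0,1]]' 30;python3 -m handwheel '[[-3,0.5,0,0,0,0,1],[0,0,0,0,0,0,1]]' 30
python3 - <<'E'
from h import *
r=[]
for n,bx in (('scene',(420,245,500,315)),('side',(205,165,260,215))):
    a,dd,q=snap(n); t=blobs(mask(a,'red'),bx); r.append(ray(q,*t[0][1])); print(n,t[:2])
x=tri(*r); print('ball',x,'own dx',(x[0][:2]-[.4669,.2154])@[.991,-.134])
E
```

```text
time: 63.45
position: [0.4645, 0.2157, 0.1]
ee_rot: [[-0.958, 0.286, -0.003], [0.286, 0.958, -0.0], [0.003, -0.001, -1.0]]
contact_force: [-7.3, 1.2, 3.3]
width: 0.006
grasp_force: 3.8
time: 63.7
position: [0.4651, 0.216, 0.0997]
ee_rot: [[-0.959, 0.285, -0.008], [0.285, 0.959, -0.0], [0.007, -0.003, -1.0]]
contact_force: [-19.9, 0.7, 7.7]
width: 0.004
grasp_force: 9.1
scene [(np.int32(128), [455.7, 282.4], [450, 276, 13, 13])]
side [(np.int32(30), [236.0, 192.4], [233, 190, 7, 6]), (np.int32(12), [208.3, 212.2], [207, 209, 4, 6])]
ball (array([0.48658658, 0.21008271, 0.14680094]), [np.float64(0.001050727228758612), np.float64(0.0010507272287587415)]) own dx 0.020221915957034396
```

The lever is hard on its stop (20 N, ball 20–22 mm past the pivot). Back off, check everything, and hand in.

```bash
python3 -m handwheel '[[6,-1,0,0,0,0,1],[20,-3,0,0,0,0,1],[15,0,-20,0,0,0,1],[0,0,-60,0,0,0,1],[0,-40,-40,0,0,0,1],[0,0,0,0,0,0,1],[0,0,0,0,0,0,1]]' 30
python3 - <<'E'
from h import *
r=[];S={}
for n,bx in (('scene',(420,245,500,315)),('side',(205,165,260,215))):
    a,dd,q=snap(n); S[n]=(a,q); t=blobs(mask(a,'red'),bx); r.append(ray(q,*t[0][1]))
x=tri(*r); print('ball',x,'own dx',(x[0][:2]-[.4669,.2154])@[.991,-.134])
W={'red':(.602,.2223),'yellow':(.5955,.1726),'green':(.5523,.229),'blue':(.5457,.1793)}
for c in W:   # handle top should reach z=0.174 at the well axis
    o=[]
    for n in S:
        a,q=S[n]; T=np.linalg.inv(q['pose']); m=mask(a,c,110,40)
        for z in (.118,.145,.171,.180):
            y=T@np.r_[W[c],z,1]; u,v=y[0]/y[2]*q['fx']+q['cx'],y[1]/y[2]*q['fy']+q['cy']; o.append(int(m[int(v+.5)-1:int(v+.5)+2,int(u+.5)-1:int(u+.5)+2].sum()))
    print(c,o)
E
```

```text
time: 64.68
position: [0.4173, 0.1849, 0.2201]
ee_rot: [[-0.958, 0.287, 0.0], [0.287, 0.958, 0.001], [-0.0, 0.001, -1.0]]
contact_force: [-0.7, -0.8, -0.8]
width: 0.005
grasp_force: 0.0
ball (array([0.48720349, 0.21154113, 0.1501935 ]), [np.float64(0.0010962376024140792), np.float64(0.0010962376024141476)]) own dx 0.02063784244015871
red [9, 9, 9, 5, 7, 9, 9, 0]
yellow [9, 9, 9, 6, 2, 1, 9, 3]
green [9, 9, 9, 7, 0, 0, 8, 0]
blue [8, 9, 9, 6, 3, 6, 8, 3]
```

```bash
python3 -c "
from workcell import bot
print(bot.finish_job())"
```

```text
the job is handed in; nothing more can be done
None
```

I handed the job in at about 65 s of robot time: all four probes are home in their own-coloured wells, the four plugs are in the steel dish, the lid is pressed down level on the empty tub with the seal home, and the heater lever is on its stop.

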